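# Open the bottle pen's gate and hold it wide

## Task

The bottle pen on the bottling bench has to be opened: draw the lock pin out of the latch post and park it upright in the notch of the pin rest, its collar down on the rest. Then squeeze the catch on the latch post until it stays back, after that squeeze the catch on the gate, swing the gate out past its detent to wide open, close to its stop, and finish the job while still holding it there: nothing is let go at the end, since the gate swings back. Do not tip or shove the bottles or the other things on the bench.

Things in the scene. Friction and masses are not known exactly. Their poses are not given: they have to be found in the camera images.
- pen: Bottle pen of steel rods and plates, fixed to the bench. Origin on the bench under the closed gate's free end; x runs along the closed gate to the hinge at x=200 mm; z up. Pen and bottles lie on its +y side, rods 100 mm high; the gate opens to -y. Latch post: steel block, x -90 to -18, y -20 to 20, flat top 100 mm up, with a vertical bore 10 mm wide, 34 mm deep at x=-54, y=0.
- pin: Loose lock pin, about 70 g, upright in the post's bore between two lugs 142 mm high. Origin: centre of its lower end, 70 mm up at the start; z up. 8 mm shaft 0-30 mm, 24 mm collar 30-42 mm (rests on the post, keeps the lugs from being squeezed), 8 mm stem 42-82 mm, dark round knob 16 mm in diameter 82-114 mm, to grip. Raise it 75 mm to clear the lugs.
- pin_rest: Steel block 44 x 44 mm, 60 mm high, fixed to the bench in one of two places on the right. Origin on the bench under its centre, z up. An upright notch 14 mm wide, 38 mm deep is cut into its top: open at the block's -x face, ending 10 mm past its centre in +x.
- notch (a point): Middle of the pin rest's notch, level with the block's top, 60 mm above the bench; x points from the notch's mouth to its end. When parked, the pin's shaft stands here, the collar lies on the block's top and the pin's lower end is 30 mm below this point.
- post_catch (a joint): Catch on the latch post, 0 to 0.012 m. 0: bolted. Grows as the lug on the gate's side slides along the pen's -x towards the fixed lug; about 0.009 frees the gate. Stiff fit of about 3 N without spring: it stays where it is left. Blocked while the pin is in the bore.
- post_grip (a point): Fixed point 125 mm above the bench, on the post; squeeze here along x (axes as the pen's). Two dark steel lugs, each 10 mm thick, 22 mm wide, 42 mm tall on the post's top (100 mm up). Fixed lug: outer face at x=-18 mm from this point. Sliding lug: outer face at x=+30 mm at the start, +18 mm when squeezed (36 mm over both).
- gate_catch (a joint): Catch on the gate, 0 to 0.012 m. 0: bolted to the post. Grows as the lug nearer the gate's free end slides towards the gate's fixed lug and the hinge; about 0.011 frees the gate. Spring of 3 N at 0 to 7 N at full travel: it springs out when released, so keep it squeezed while the gate leaves the post.
- gate_grip (a point): Point on the gate, 148 mm from the hinge axis, 125 mm above the bench; x points to the hinge; squeeze here along x. Two dark lugs as on the post stand on the gate's top rail (12 mm thick, top 100 mm up). Fixed lug: outer face at x=+18 mm from this point. Sliding lug: outer face at x=-30 mm at the start, -18 mm when squeezed.
- gate_hinge (a point): Point on the gate's vertical hinge axis, 125 mm above the bench. The gate turns counter-clockwise about it, seen from above, as it opens.
- gate (a joint): Gate angle, rad: 0 closed, grows as it opens, stop at 1.3. A light spring pulls it shut (about 1.3 N at the lugs when wide). A sprung ball detent resists between about 0.3 and 0.5 (some 2 N at the lugs); let go beyond it, the gate swings back to the detent and rests near 0.65.
- bottle0: Bystander: amber juice bottle, 54 mm in diameter, 140 mm high, standing in the pen; origin under its centre, z up.
- bottle1: Bystander: as bottle0.
- bottle2: Bystander: as bottle0.
- cap_bowl: Bystander: bowl of caps, 124 mm across, 50 mm high, on the left; origin under its centre.
- cap0: Bystander: loose brass-coloured bottle cap, 28 mm across, 11 mm high.
- cap1: Bystander: as cap0.
- counter: Bystander: tally counter on a wooden foot 70 x 50 mm, 68 mm high over its knob; origin under its centre.
Mind the look-alikes: they are no part of the job. Of the things shaped like the pin, the bare steel one is meant.

How it is judged:
By the outcome, as a careful person would: the job done as asked, in the order asked, and still so for the second after the job is handed in, while the arm keeps its last pose, push and grip.
It also fails if it takes over 67 s, if anything falls off the work surface, if the arm or the gripper's body presses on something with over 40 N, if the wrist force passes 120 N, or if a joint passes its speed limit or range.

## Robot

A 6-joint arm with a two-finger parallel gripper is mounted at the origin on the work surface. World frame = base frame: x ahead of the robot, y to its left, z up, the work surface at z = 0. Lengths are in m, angles in rad, forces in N, time in s.
With the tool pointing down it reaches from about 0.425 to 0.95 m from the base axis. Payload 14.7 kg.
Tool frame: the origin (TCP) lies at the very end of the fingers, on their centre line; the grasp point (between the pads) lies 19 mm behind it; x points along the fingers, y is the direction in which the jaws open and shut, and the axes are right-handed (so a half turn about x gives the same grasp; the last joint's range is limited). The gripper opens to 85 mm and grips with 20 to 120 N. Pads are 22 mm wide; open, the fingers measure 114 mm over their backs; the gripper's body (76 mm by 85 mm) begins 54 mm behind the grasp point. The pads swing forward as they close: fully open they stand 13 mm farther back than shut.
Start: joints at [-1.279, 0.48, 1.596, -0, 1.065, -0.047], TCP at [0.216, -0.613, 0.21] pointing down, gripper open.
Joint ranges: [-2.75, 2.75], [-0.82, 2.05], [0.23, 2.67], [-1.56, 4.7], [0.09, 2.69], [-2.92, 2.92]. Speed limits (rad/s): [1.89, 1.89, 2.39, 3.01, 3.01, 3.01].

## Interface

Orientations are given as a 3x3 rotation matrix whose columns are the frame's x, y, z axes.
In Python, from plant import manip gives the robot as it stands. The module is installed in compiled form; this text tells all that it offers.
- The arm moves only by the tool play_rows, never from a script. Its argument "commands" is a list of rows, each an object with "offset": the shift along the tool's x, y, z in mm, a list of three; "angular": the turn, a rotation vector about the tool's x, y, z in rad, a list of three; "claw": the gripper's target within -1 to 1 (shut at 1, half-way at 0, fully open at -1). A call has 1 to 20 rows; each row is the pose to reach, as a shift and turn from the pose commanded when the call began, along the tool's axes at that moment; what a row does not reach only later rows make up. A row lasts 1/8 s, in which the tool goes at most 62.5 mm and 10.7 degrees, less where a joint would pass 70% of its speed; a pose out of reach is approached as far as the arm can. A call with a gripper value outside its range is refused whole. The fingers move at their own pace and stop on an object; "force" is the grip in N (left out, the last holds). Time passes only in rows, so rows that repeat a pose let the fingers close. It gives the time, the measured TCP pose, the force and the opening at its end, in the units of the state.
- manip.read_state(): the state, without advancing time (a new reading comes with each control period).
- manip.get_image(name): name is "scene" or "top"; returns a dict with "frame" (400x640x3 uint8, red, green, blue), "camera_matrix" (3x3 intrinsics, pixels), "distortion" ([k1, k2, p1, p2, k3] as OpenCV has them; the pictures are not rectified), "world_to_cam" (4x4, takes a point from world to camera coordinates). Camera axes: x right, y up, looking along -z (the intrinsics and any distortion apply to the point x, -y, -z); pixel columns grow to the right and rows downward; lengths in m; the calibration is good to about 2 mm. A picture is of the moment at which its call begins. There is no depth.
- manip.close_job(): hands the job in, once; it reports no verdict.
The state is a dict: "time": time; "q": joint angles; "dq": joint speeds; "joint_efforts": joint torques, N m; "eef_pos": TCP position; "orientation": TCP orientation; "force": force on the tool from outside, world axes, zero at the start; "moment": the same for the moment, N m; "width": finger opening in m.
Only numpy, scipy, OpenCV 4.12 (cv2) and the standard library are available. Lean on these libraries where they do the work, as an engineer would, in place of code of your own. Each camera call takes 0.05 s, during which the arm holds its last target.

## Working session

There is one attempt and no reset: what is moved stays moved. The work goes in short steps, Python scripts to look and compute and a tool call to move; the robot and the scene stay as the last step left them, time stands still between calls to the robot, and variables do not carry over. Pictures are saved under pics/ and viewed, and the job is handed in when it is done.

Besides the shell and the picture viewer there is one more tool, called after "Call:" as name(argument=value, ...), one argument or row to a line, values as JSON. play_rows: Moves the arm, as the interface text tells. Its arguments: {"type":"object","properties":{"commands":{"type":"array","items":{"type":"object","properties":{"offset":{"type":"array","items":{"type":"number"}},"angular":{"type":"array","items":{"type":"number"}},"claw":{"type":"number"}}}},"force":{"type":"number"}},"required":["commands"]}

```bash
mkdir -p pics; ls; python3 - <<'E'
from plant import manip
import cv2,numpy as np
np.set_printoptions(precision=4,suppress=True)
for n in("scene","top"):
    d=manip.get_image(n);cv2.imwrite(f"pics/{n}0.png",d["frame"][:,:,::-1]);print(d["camera_matrix"],d["distortion"],d["world_to_cam"])
    np.savez(f"{n}0.npz",f=d["frame"],K=d["camera_matrix"],D=d["distortion"],T=d["world_to_cam"])
s=manip.read_state();print(s)
E
```

```text
pics
[[386.3238   0.     317.541 ]
 [  0.     386.3238 204.3416]
 [  0.       0.       1.    ]] [-0.0203  0.      0.      0.      0.    ] [[-0.8291  0.5591 -0.0009  0.4788]
 [-0.3825 -0.5661  0.7302  0.1591]
 [ 0.4077  0.6058  0.6832 -1.3214]
 [ 0.      0.      0.      1.    ]]
[[397.7744   0.     327.2211]
 [  0.     397.7744 196.9785]
 [  0.       0.       1.    ]] [-0.0849  0.      0.      0.      0.    ] [[-0.0211 -0.9997  0.0123  0.0327]
 [ 0.9947 -0.0197  0.1004 -0.5943]
 [-0.1002  0.0143  0.9949 -1.1436]
 [ 0.      0.      0.      1.    ]]
{'time': 0.1, 'q': array([-1.2786,  0.4808,  1.5968, -0.    ,  1.0651, -0.0466]), 'dq': array([-0.0004, -0.0007, -0.0029,  0.0015,  0.0016, -0.0007]), 'joint_efforts': array([  0.0005, -95.2257, -43.1042,  -0.0001,   0.0054,   0.    ]), 'eef_pos': array([ 0.2159, -0.6127,  0.2093]), 'orientation': array([[-0.0003,  0.3324, -0.9431],
       [ 0.0011, -0.9431, -0.3324],
       [-1.    , -0.0012, -0.0001]]), 'force': array([0.0794, 0.3977, 0.5168]), 'moment': array([-0.0185, -0.0152,  0.0325]), 'width': 0.08549377703652505}
```

View pics/scene0.png

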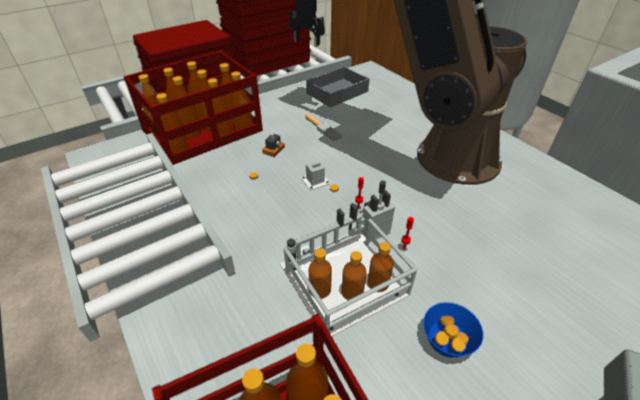

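View pics/top0.png

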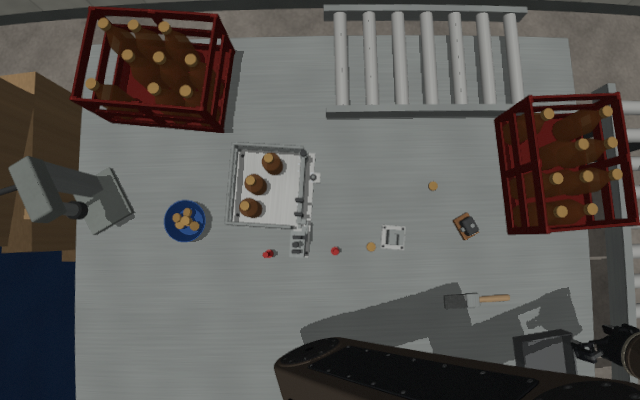

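```bash
python3 - <<'E'
import cv2
a=cv2.imread("pics/top0.png")[130:270,220:420];cv2.imwrite("pics/topc.png",cv2.resize(a,None,fx=4,fy=4,interpolation=cv2.INTER_CUBIC))
a=cv2.imread("pics/scene0.png")[145:295,270:430];cv2.imwrite("pics/scenec.png",cv2.resize(a,None,fx=4,fy=4,interpolation=cv2.INTER_CUBIC))
E
```

```text
(no output)
```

View pics/topc.png

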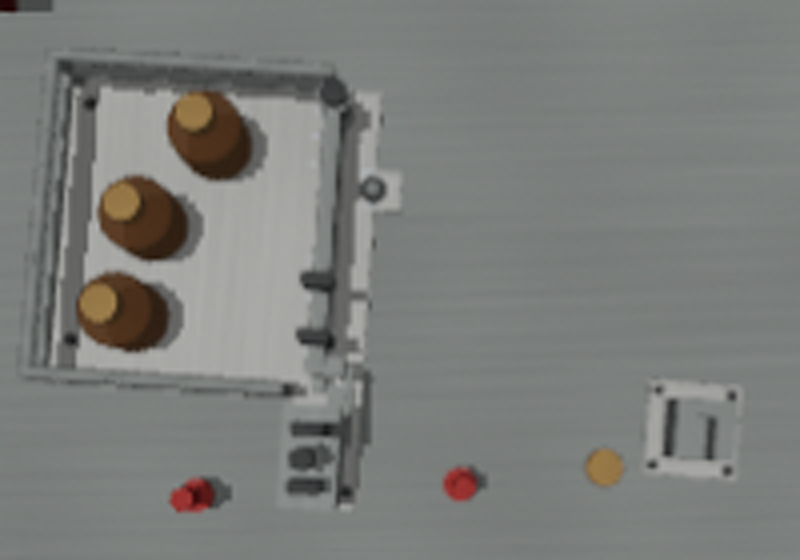

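View pics/scenec.png

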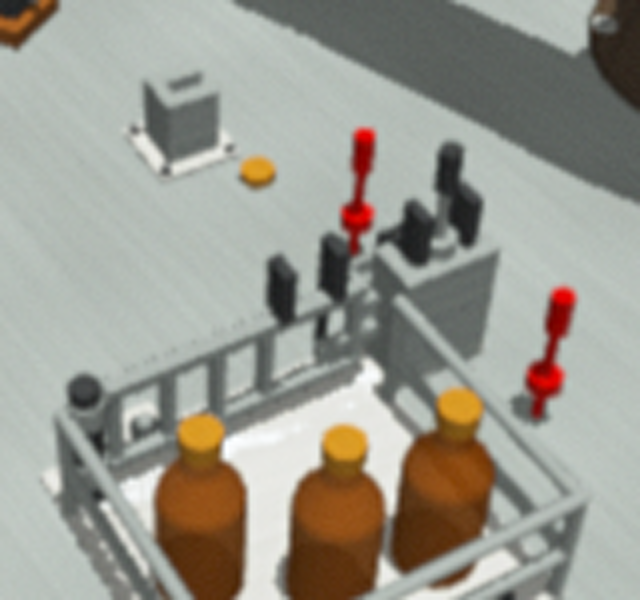

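```bash
python3 - <<'E'
import cv2,numpy as np
a=cv2.imread("pics/top0.png")[220:255,375:410];b=cv2.imread("pics/scene0.png")[155:195,298:338]
f=lambda x:cv2.resize(x,(400,400),interpolation=cv2.INTER_LINEAR)
cv2.imwrite("pics/rest.png",np.hstack([f(a),f(b)]))
a=cv2.imread("pics/top0.png")[215:265,280:330];b=cv2.imread("pics/scene0.png")[175:215,360:400]
cv2.imwrite("pics/post.png",np.hstack([f(a),f(b)]))
E
```

```text
(no output)
```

View pics/rest.png

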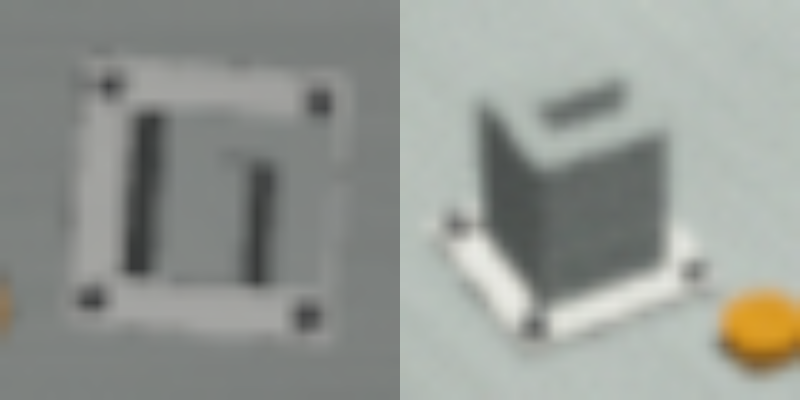

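View pics/post.png

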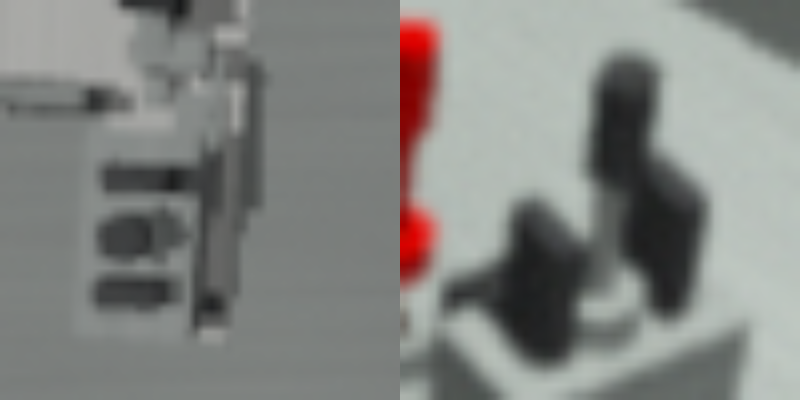

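```bash
cat > h.py <<'E'
import numpy as np,cv2
np.set_printoptions(precision=4,suppress=True)
def load(n):
    d=np.load(n+".npz");return d
def grab(n,tag):
    from plant import manip
    d=manip.get_image(n);np.savez(n+tag+".npz",f=d["frame"],K=d["camera_matrix"],D=d["distortion"],T=d["world_to_cam"])
    return load(n+tag)
def ray(d,uv):
    p=cv2.undistortPoints(np.array([[uv]],float),d["K"],d["D"])[0,0]
    v=np.array([p[0],-p[1],-1.]);R=d["T"][:3,:3];t=d["T"][:3,3]
    return -R.T@t,R.T@v
def cast(d,uv,z):
    c,v=ray(d,uv);return c+v*(z-c[2])/v[2]
def tri(d1,u1,d2,u2):
    c1,v1=ray(d1,u1);c2,v2=ray(d2,u2);v1/=np.linalg.norm(v1);v2/=np.linalg.norm(v2)
    s=np.linalg.lstsq(np.stack([v1,-v2],1),c2-c1,rcond=None)[0]
    a=c1+s[0]*v1;b=c2+s[1]*v2;return (a+b)/2,np.linalg.norm(a-b)
def proj(d,P):
    P=d["T"][:3,:3]@np.array(P,float)+d["T"][:3,3]
    return cv2.projectPoints(np.array([[P[0],-P[1],-P[2]]]),np.zeros(3),np.zeros(3),d["K"],d["D"])[0][0,0]
E
python3 - <<'E'
from h import *
for n,(y0,y1,x0,x1) in(("top0",(190,262,285,330)),("scene0",(170,240,335,400))):
    d=load(n);f=d["f"][y0:y1,x0:x1].astype(int).max(2);
    m=(f<62).astype(np.uint8)
    k,l,s,c=cv2.connectedComponentsWithStats(m)
    for i in range(1,k):
        if s[i,4]>6:print(n,s[i]+[x0,y0,0,0,0],c[i]+[x0,y0])
t=load("top0");s=load("scene0")
P=lambda u,v:(375+u*35/400-.5,220+v*35/400-.5)
S=lambda u,v:(298+u*.1-.5,155+v*.1-.5)
for p in[(110,83),(318,103),(305,317),(92,298)]:print(cast(t,P(*p),.004))
for p in[(460,222),(535,324),(692,268)]:print('s',cast(s,S(p[0]-400,p[1]),.004))
E
```

```text
top0 [296 199   8   5  15] [300.5333 201.0667]
top0 [295 213   9   4  16] [300.1875 214.8125]
top0 [297 236   7   3  16] [300.4375 236.8125]
top0 [296 242   3   5   9] [297.2222 243.7778]
top0 [293 250   8   3  12] [297.5 250.5]
top0 [304 252   4   3   8] [305.5  252.75]
scene0 [380 183  10  23 110] [383.9909 194.2364]
scene0 [365 197  14  14  87] [372.931 203.954]
scene0 [350 205   7  15  68] [352.9559 212.3824]
scene0 [337 211   6  15  64] [339.7812 218.25  ]
scene0 [349 224   2   5   7] [349.7143 226.4286]
[ 0.5042 -0.1489  0.004 ]
[ 0.4976 -0.2037  0.004 ]
[ 0.4417 -0.1983  0.004 ]
[ 0.4481 -0.1423  0.004 ]
s [ 0.4941 -0.2045  0.004 ]
s [ 0.5018 -0.1489  0.004 ]
s [ 0.4456 -0.1438  0.004 ]
```

```bash
python3 - <<'E'
import cv2,numpy as np
def g(a,x0,y0,w,h,s,st,name):
    c=cv2.resize(a[y0:y0+h,x0:x0+w],None,fx=s,fy=s,interpolation=cv2.INTER_CUBIC)
    c=cv2.convertScaleAbs(c,alpha=1.6,beta=-20)
    for x in range(0,w,st):cv2.line(c,(x*s,0),(x*s,6),(0,255,0),1);cv2.putText(c,str(x0+x),(x*s,16),0,.35,(0,255,255),1)
    for y in range(0,h,st):cv2.line(c,(0,y*s),(6,y*s),(0,255,0),1);cv2.putText(c,str(y0+y),(8,y*s+4),0,.35,(0,255,255),1)
    cv2.imwrite(name,c)
t=cv2.imread("pics/top0.png");s=cv2.imread("pics/scene0.png")
g(t,285,190,45,36,16,5,"pics/t1.png");g(t,285,224,45,36,16,5,"pics/t2.png");g(s,332,172,70,46,11,5,"pics/s1.png");g(t,285,140,50,40,14,5,"pics/t3.png")
E
```

```text
(no output)
```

View pics/t1.png

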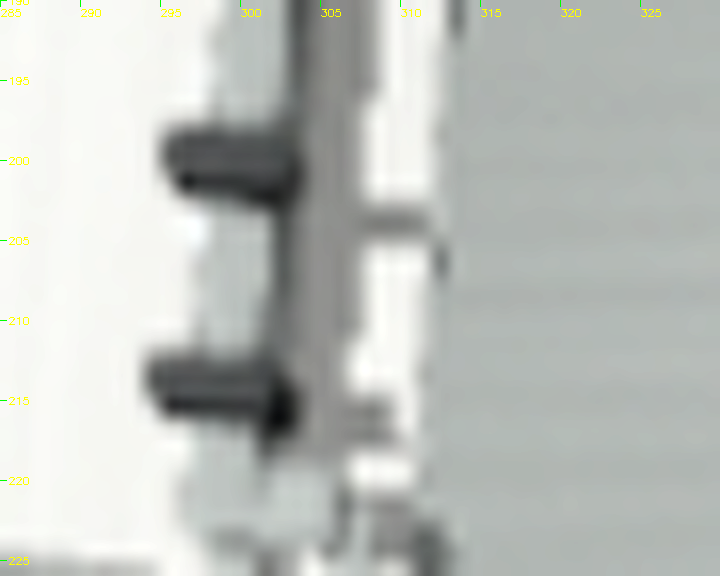

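View pics/t2.png

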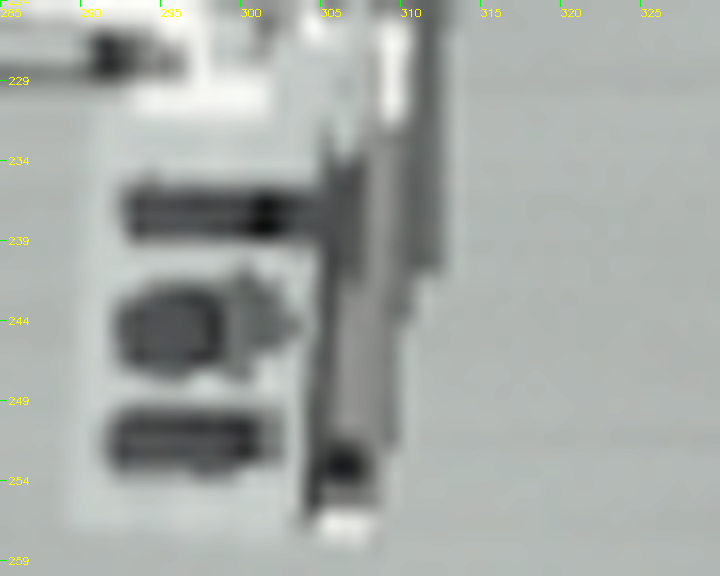

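View pics/s1.png

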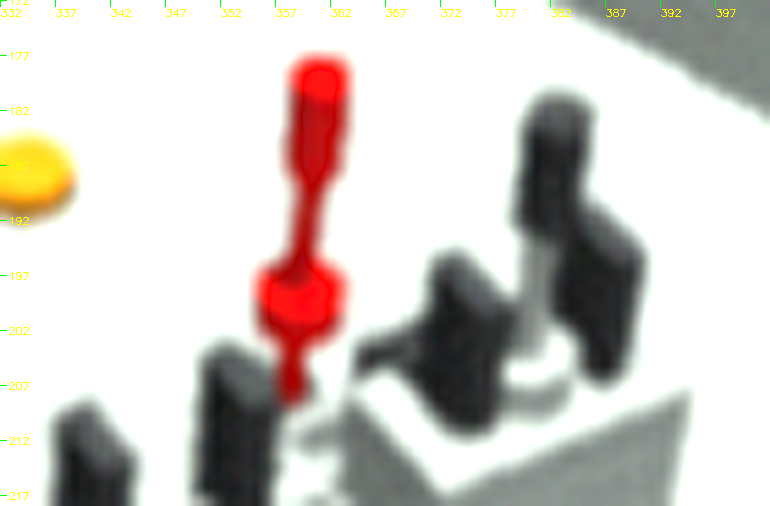

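View pics/t3.png

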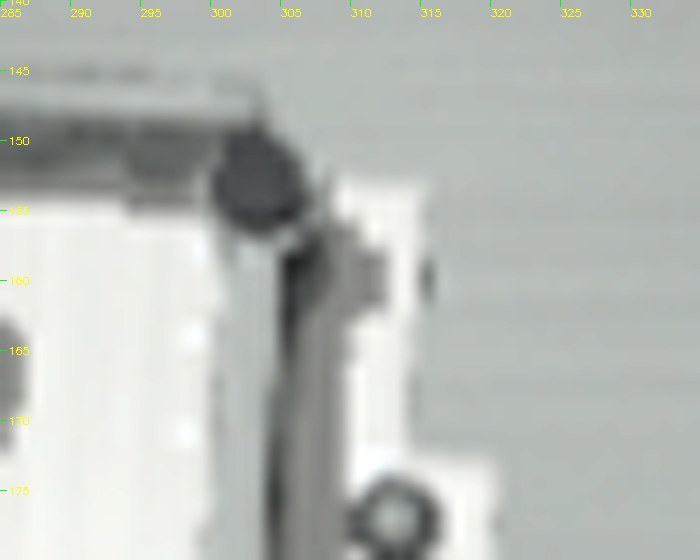

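```bash
cat > pen.py <<'E'
from h import *
t=load("top0");s=load("scene0")
h=np.array([.5,.5])
pts=[("gfix",65,.142,(298.9,199.9),(340.3,210.8)),("gsl",27,.142,(297.9,214),(353.8,205.6)),("psl",-29,.142,(296.5,237.2),(374.5,198.5)),("pin",-54,.184,(295.6,244.5),(383,182.3)),("pfix",-67,.142,(295.7,251.4),(388.5,194.3))]
X=[];Y=[]
for n,x,z,a,b in pts:
    A=cast(t,a-h,z);B=cast(s,b-h,z);T,e=tri(t,a-h,s,b-h)
    print(n,A[:2],B[:2],T,e); X.append([x/1000,0]);Y.append((A+B)[:2]/2)
X=np.array(X);Y=np.array(Y)
mx,my=X.mean(0),Y.mean(0)
k=((X-mx).T@(Y-my)); yaw=np.arctan2(k[0,1],k[0,0])
R=np.array([[np.cos(yaw),-np.sin(yaw)],[np.sin(yaw),np.cos(yaw)]])
o=my-R@mx
print("yaw",yaw,"origin",o);print(Y-(X@R.T+o))
print("hinge",o+R@[.2,0],"cast hinge cap z.11",cast(t,np.array((302.9,153))-h,.11))
E
python3 pen.py
```

```text
gfix [0.5786 0.099 ] [0.5791 0.0982] [0.5789 0.0987 0.1422] 0.0008959006767109125
gsl [0.5411 0.1022] [0.541 0.102] [0.5411 0.1022 0.1422] 9.57587694294322e-05
psl [0.4798 0.1068] [0.4824 0.1104] [0.4796 0.1072 0.1382] 0.0005370180806879494
pin [0.4613 0.1066] [0.4606 0.1101] [0.4602 0.1077 0.1823] 0.002945912837934879
pfix [0.4426 0.1095] [0.443 0.118] [0.4403 0.1118 0.1364] 0.0056687894417121925
yaw -0.10049883949826328 origin [0.5125 0.1051]
[[ 0.0017  0.    ]
 [ 0.0017 -0.0003]
 [-0.0025  0.0006]
 [ 0.0022 -0.0022]
 [-0.0031  0.0019]]
hinge [0.7115 0.085 ] cast hinge cap z.11 [0.7124 0.0881 0.11  ]
```

```bash
cat > go.py <<'E'
from h import *
from scipy.spatial.transform import Rotation as Ro
def Rd(psi):
    c,s=np.cos(psi),np.sin(psi);return np.array([[0,c,s],[0,s,-c],[-1,0,0.]])
def rel(targets,st=None):
    from plant import manip
    st=st or manip.read_state();R=st["orientation"];p=st["eef_pos"]
    print("t",round(st["time"],2),"p",p,"w",st["width"],"F",st["force"],"q",st["q"])
    for q,psi in targets:
        o=R.T@(np.array(q)-p)*1000;r=Ro.from_matrix(R.T@Rd(psi)).as_rotvec()
        print("off",np.round(o,1),"ang",np.round(r,4))
E
python3 -c "
from go import *
psi=-np.pi/2-.1
rel([((.48,-.28,.25),psi),((.459,.108,.25),psi),((.459,.108,.21),psi)])"
```

```text
t 0.1 p [ 0.2159 -0.6127  0.2093] w 0.08549377703652505 F [0.0794 0.3977 0.5168] q [-1.2786  0.4808  1.5968 -0.      1.0651 -0.0466]
off [ -40.4 -226.  -359.6] ang [0.4388 0.0002 0.0011]
off [ -40.  -598.9 -468.8] ang [0.4388 0.0002 0.0011]
off [   0.  -598.9 -468.8] ang [0.4388 0.0002 0.0011]
```

Call:
play_rows(
  commands=[
    {"offset":[-15,-25,-40],"angular":[0.05,0,0],"claw":-1},
    {"offset":[-30,-55,-90],"angular":[0.1,0,0],"claw":-1},
    {"offset":[-40,-85,-140],"angular":[0.15,0,0],"claw":-1},
    {"offset":[-40,-120,-190],"angular":[0.2,0,0],"claw":-1},
    {"offset":[-40,-150,-240],"angular":[0.25,0,0],"claw":-1},
    {"offset":[-40,-185,-295],"angular":[0.3,0,0],"claw":-1},
    {"offset":[-40,-226,-350],"angular":[0.35,0,0],"claw":-1},
    {"offset":[-40,-275,-375],"angular":[0.4,0,0],"claw":-1},
    {"offset":[-40,-330,-395],"angular":[0.439,0,0],"claw":-1},
    {"offset":[-40,-385,-410],"angular":[0.439,0,0],"claw":-1},
    {"offset":[-40,-440,-425],"angular":[0.439,0,0],"claw":-1},
    {"offset":[-40,-490,-440],"angular":[0.439,0,0],"claw":-1},
    {"offset":[-40,-540,-452],"angular":[0.439,0,0],"claw":-1},
    {"offset":[-40,-575,-462],"angular":[0.439,0,0],"claw":-1},
    {"offset":[-40,-599,-469],"angular":[0.439,0,0],"claw":-1},
    {"offset":[-40,-599,-469],"angular":[0.439,0,0],"claw":-1},
    {"offset":[-40,-599,-469],"angular":[0.439,0,0],"claw":-1},
    {"offset":[-40,-599,-469],"angular":[0.439,0,0],"claw":-1},
  ],
  force=30,
)

```text
time: 2.35
eef_pos: [0.4593, 0.107, 0.2498]
orientation: [[-0.0, -0.101, -0.995], [-0.0, -0.995, 0.101], [-1.0, 0.0, 0.0]]
force: [-0.9, 0.2, -0.1]
width: 0.0854
```

```bash
python3 -c "
from go import *
s=grab('scene','1');t=grab('top','1')
z=lambda d,x0,y0,w,h:cv2.resize(d['f'][y0:y0+h,x0:x0+w,::-1],(400,400),interpolation=cv2.INTER_CUBIC)
cv2.imwrite('pics/a1.png',np.hstack([z(s,340,130,80,80),z(t,260,200,80,80)]))
psi=-np.pi/2-.1
rel([((.459,.109,.152),psi)])"
```

```text
t 2.45 p [0.4594 0.1071 0.2499] w 0.08542295928373504 F [ 0.3437 -0.5995  0.7031] q [ 0.1648  0.1842  1.9398 -0.0001  1.0177  1.8369]
off [97.9 -1.9  0.5] ang [-0.0013  0.0001 -0.0001]
```

View pics/a1.png

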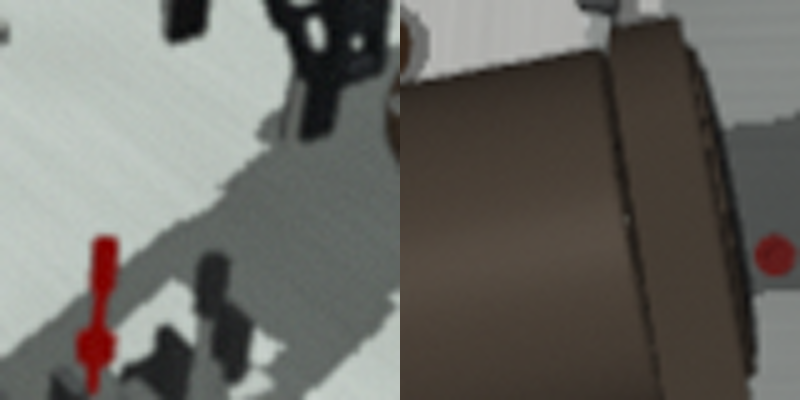

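Call:
play_rows(
  commands=[
    {"offset":[30,-1,0],"angular":[0,0,0],"claw":-1},
    {"offset":[60,-2,0],"angular":[0,0,0],"claw":-1},
    {"offset":[80,-2,0],"angular":[0,0,0],"claw":-1},
    {"offset":[92,-2,0],"angular":[0,0,0],"claw":-1},
    {"offset":[98,-2,0],"angular":[0,0,0],"claw":-1},
    {"offset":[98,-2,0],"angular":[0,0,0],"claw":-1},
  ],
  force=30,
)

```text
time: 3.2
eef_pos: [0.4596, 0.1097, 0.152]
orientation: [[0.0, -0.1, -0.995], [0.0, -0.995, 0.1], [-1.0, -0.0, 0.0]]
force: [0.3, -0.7, 0.0]
width: 0.0853
```

```bash
python3 -c "
from go import *
s=grab('scene','2')
z=lambda d,x0,y0,w,h:cv2.resize(d['f'][y0:y0+h,x0:x0+w,::-1],(600,600),interpolation=cv2.INTER_CUBIC)
cv2.imwrite('pics/a2.png',z(s,340,140,80,80))
rel([])"
```

```text
t 3.25 p [0.4598 0.1097 0.1523] w 0.08518903585923414 F [-0.2923 -0.0794  0.1754] q [0.1701 0.312  2.0536 0.     0.7754 1.8413]
```

View pics/a2.png

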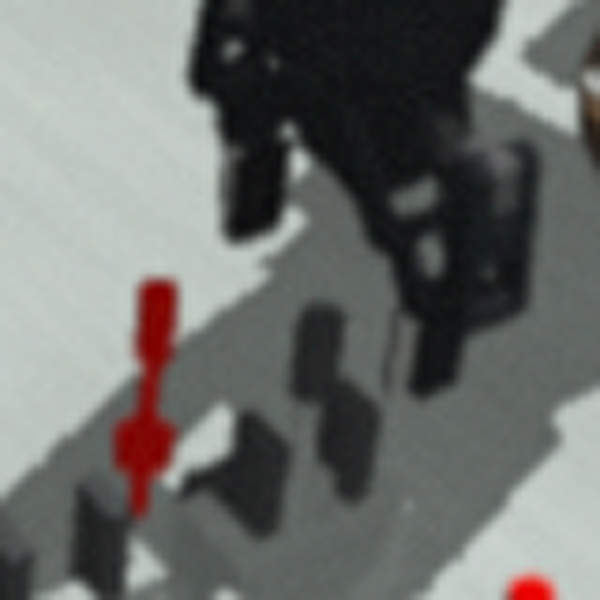

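```bash
python3 -c "
from go import *
s=load('scene2')
for p in [(.4596,.1097,.165),(.4596,.1097,.152),(.4596,.1097,.184),(.459,.1097-.0427,.165),(.459,.1097+.0427,.165)]: print((proj(s,p)-[340,140]+.5)*7.5)"
```

```text
[317.4274 359.8956]
[313.0318 389.5808]
[323.9963 315.5067]
[235.638 291.203]
[406.5559 431.0344]
```

Call:
play_rows(
  commands=[
    {"offset":[0,0,0],"angular":[0,0,0],"claw":0.3},
    {"offset":[0,0,0],"angular":[0,0,0],"claw":0.6},
    {"offset":[0,0,0],"angular":[0,0,0],"claw":1},
    {"offset":[0,0,0],"angular":[0,0,0],"claw":1},
    {"offset":[0,0,0],"angular":[0,0,0],"claw":1},
    {"offset":[0,0,0],"angular":[0,0,0],"claw":1},
    {"offset":[0,0,0],"angular":[0,0,0],"claw":1},
    {"offset":[0,0,0],"angular":[0,0,0],"claw":1},
  ],
  force=30,
)

```text
time: 4.25
eef_pos: [0.4597, 0.1098, 0.152]
orientation: [[0.0, -0.1, -0.995], [0.0, -0.995, 0.1], [-1.0, -0.0, -0.0]]
force: [0.1, -1.2, 5.0]
width: 0.0141
```

```bash
python3 -c "
from go import *
s=grab('scene','3')
z=lambda d,x0,y0,w,h:cv2.resize(d['f'][y0:y0+h,x0:x0+w,::-1],(600,600),interpolation=cv2.INTER_CUBIC)
cv2.imwrite('pics/a3.png',z(s,340,140,80,80))
rel([])"
```

```text
t 4.3 p [0.4597 0.1098 0.152 ] w 0.013776474994109455 F [-0.3904 -1.6318  5.0235] q [ 0.1703  0.3123  2.054  -0.      0.7749  1.8413]
```

View pics/a3.png

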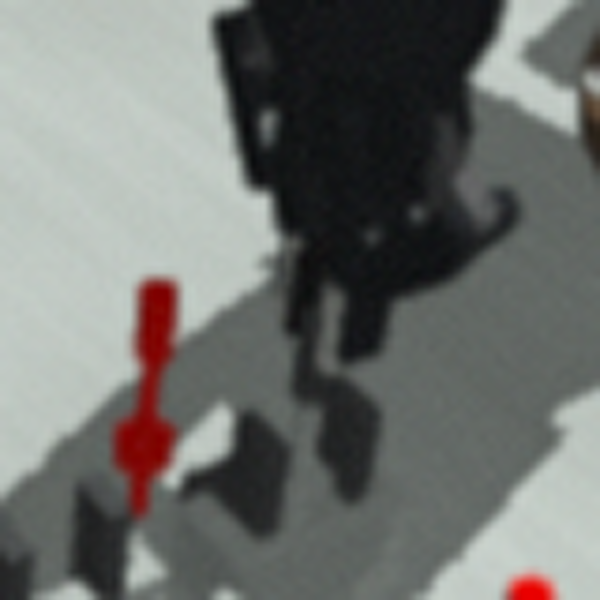

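Call:
play_rows(
  commands=[
    {"offset":[0,0,0],"angular":[0,0,0],"claw":0.2},
    {"offset":[0,0,0],"angular":[0,0,0],"claw":0.2},
    {"offset":[0,0,0],"angular":[0,0,0],"claw":0.2},
    {"offset":[5,0,0],"angular":[0,0,0],"claw":0.2},
    {"offset":[10,0,0],"angular":[0,0,0],"claw":0.2},
    {"offset":[10,0,0],"angular":[0,0,0],"claw":0.2},
  ],
  force=30,
)

```text
time: 5.05
eef_pos: [0.4591, 0.1097, 0.1413]
orientation: [[-0.001, -0.1, -0.995], [-0.0, -0.995, 0.1], [-1.0, 0.0, 0.001]]
force: [-0.4, 0.2, -0.3]
width: 0.0341
```

```bash
python3 -c "
from go import *
s=grab('scene','4')
z=lambda d,x0,y0,w,h:cv2.convertScaleAbs(cv2.resize(d['f'][y0:y0+h,x0:x0+w,::-1],(600,600),interpolation=cv2.INTER_CUBIC),alpha=2.2)
cv2.imwrite('pics/a4.png',z(s,360,160,45,45))
print((proj(s,(.4596,.1097,.142))-[360,160]+.5)*13.33)
rel([])"
```

```text
[283.847  465.7451]
t 5.1 p [0.4593 0.1098 0.1416] w 0.0342153809836665 F [-0.4909 -0.6553 -0.3309] q [0.1703 0.3283 2.0643 0.0001 0.7497 1.8413]
```

View pics/a4.png

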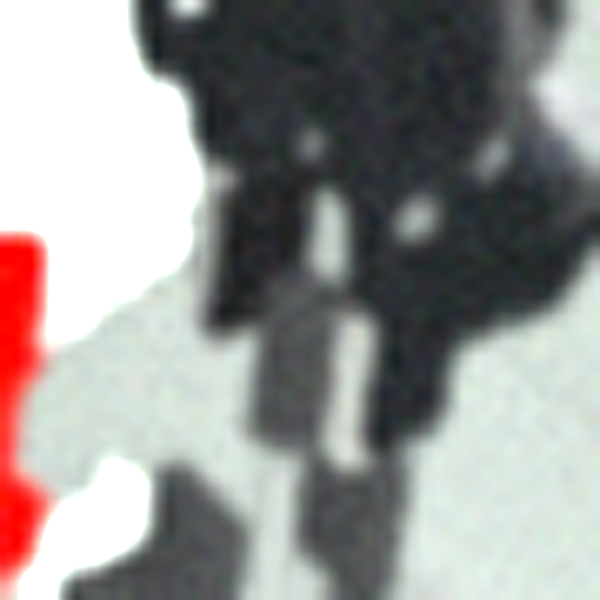

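```bash
python3 -c "
from go import *
s=load('scene4')
P=lambda p:(proj(s,p)-[360,160]+.5)*13.33
for z in (.152,.184): print('pin',z,P((.459,.1105,z)))
for dx in(-.011,.011):
  for dy in (-.017,.017):
    for z in (.1416,.147): print(dx,dy,z,P((.4593+dx,.1098+dy,z)))
"
```

```text
pin 0.152 [295.0144 426.9664]
pin 0.184 [314.6285 295.306 ]
-0.011 -0.017 0.1416 [270.4989 396.7661]
-0.011 -0.017 0.147 [273.582  375.3466]
-0.011 0.017 0.1416 [389.4552 495.1408]
-0.011 0.017 0.147 [393.0615 473.6414]
0.011 -0.017 0.1416 [182.088  439.2508]
0.011 -0.017 0.147 [184.8669 417.7915]
0.011 0.017 0.1416 [300.291  539.4689]
0.011 0.017 0.147 [303.5888 517.9354]
```

```bash
python3 -c "
from go import *
s=load('scene0');t=load('top0')
p=np.array((.2159,-.6127,.2093))
y=np.array([.3324,-.9431,0]);zz=np.array([-.9431,-.3324,0]);x=np.array([0,0,-1.])
out=[]
for d,x0,y0 in((s,285,0),(t,560,320)):
    c=cv2.convertScaleAbs(cv2.resize(d['f'][y0:y0+50,x0:x0+50,::-1],(400,400),interpolation=cv2.INTER_CUBIC),alpha=2.5)
    for a in(-1,1):
      for b in (-1,1):
        q=(proj(d,p-x*.013+y*.0427*a+zz*.011*b)-[x0,y0]+.5)*8;cv2.circle(c,tuple(q.astype(int)),3,(0,0,255),-1);print(q)
    out.append(c)
cv2.imwrite('pics/a5.png',np.hstack(out))"
```

```text
[231.545  425.2476]
[259.8861 410.3698]
[ 88.2168 383.3807]
[117.0947 369.2312]
[ 55.7284 136.4778]
[ 79.4935 201.3134]
[285.3492  29.254 ]
[308.6204  93.3303]
```

View pics/a5.png

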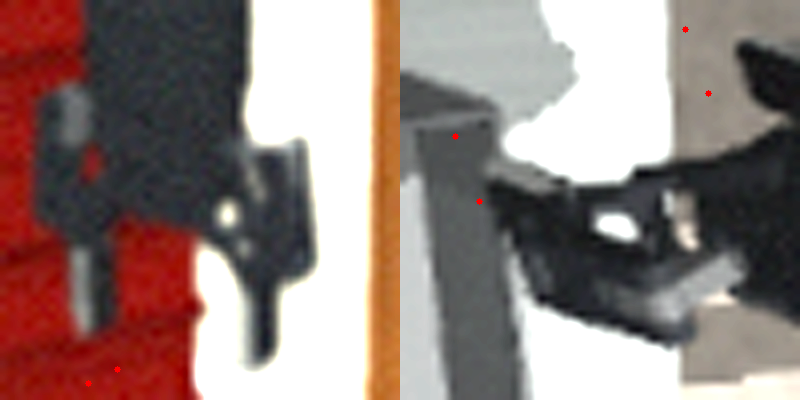

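```bash
python3 -c "
from go import *
t=load('top0')
c=cv2.convertScaleAbs(cv2.resize(t['f'][320:400,540:640,::-1],(800,640),interpolation=cv2.INTER_CUBIC),alpha=3,beta=10)
cv2.imwrite('pics/a6.png',c[:600])"
```

```text
(no output)
```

View pics/a6.png

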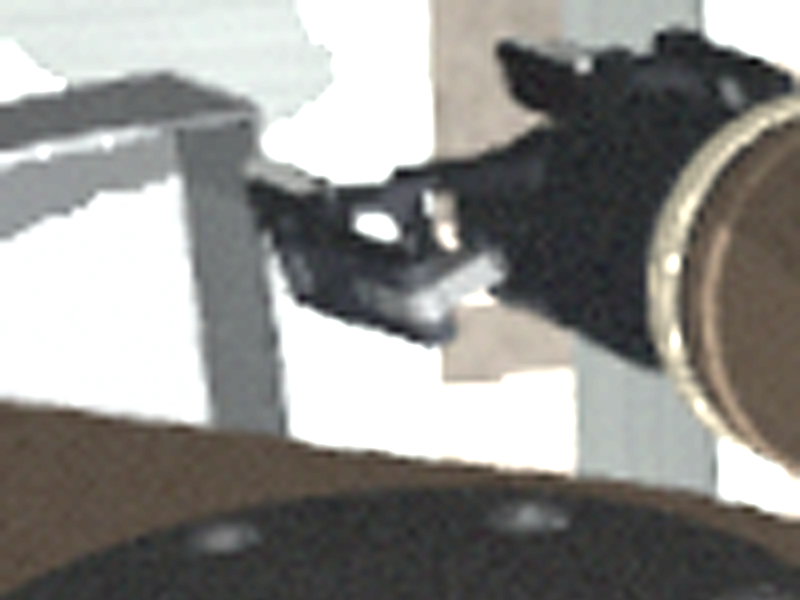

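```bash
python3 -c "
from go import *
s=load('scene0');t=load('top0')
p=np.array((.2159,-.6127,.2093))
y=np.array([.3324,-.9431,0])
A=tri(t,(571.9,342.5),s,(317.5,45.6));B=tri(t,(603,325.6),s,(296,41.5));print(A,B,(A[0]+B[0])/2)
print('pred',p-y*.045+[0,0,.013],p+y*.045+[0,0,.013])
"
```

```text
(array([ 0.2011, -0.5642,  0.2481]), np.float64(0.006936728295270524)) (array([ 0.2363, -0.655 ,  0.2424]), np.float64(0.0041306165178608915)) [ 0.2187 -0.6096  0.2452]
pred [ 0.2009 -0.5703  0.2223] [ 0.2309 -0.6551  0.2223]
```

```bash
python3 -c "
from go import *
s=load('scene0');t=load('top0')
p=np.array((.2159,-.6127,.2093))
for d in [(0,0,0),(0,0,.01),(-.01,0,0),(0,.01,0)]: print(d,(proj(s,p+d)-proj(s,p))*8,(proj(t,p+d)-proj(t,p))*8)
s=load('scene4');p=np.array((.459,.11,.15))
for d in [(0,0,0),(0,0,.01),(-.01,0,0),(0,.01,0)]: print(d,(proj(s,p+d)-proj(s,p))*13.33)
"
```

```text
(0, 0, 0) [0. 0.] [0. 0.]
(0, 0, 0.01) [ -0.4338 -21.0316] [19.307   7.0107]
(-0.01, 0, 0) [17.6812 -4.6401] [ 1.1353 31.4471]
(0, 0.01, 0) [11.4549  6.8791] [-28.6772   2.0757]
(0, 0, 0) [0. 0.]
(0, 0, 0.01) [  6.0048 -40.3831]
(-0.01, 0, 0) [ 40.3925 -19.6122]
(0, 0.01, 0) [35.3444 29.3471]
```

```bash
python3 -c "
from go import *
z=lambda d,x0,y0,w,h:cv2.convertScaleAbs(cv2.resize(d['f'][y0:y0+h,x0:x0+w,::-1],(600,600),interpolation=cv2.INTER_CUBIC),alpha=2.5)
cv2.imwrite('pics/a7.png',z(load('scene3'),365,165,35,35))"
```

```text
(no output)
```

View pics/a7.png

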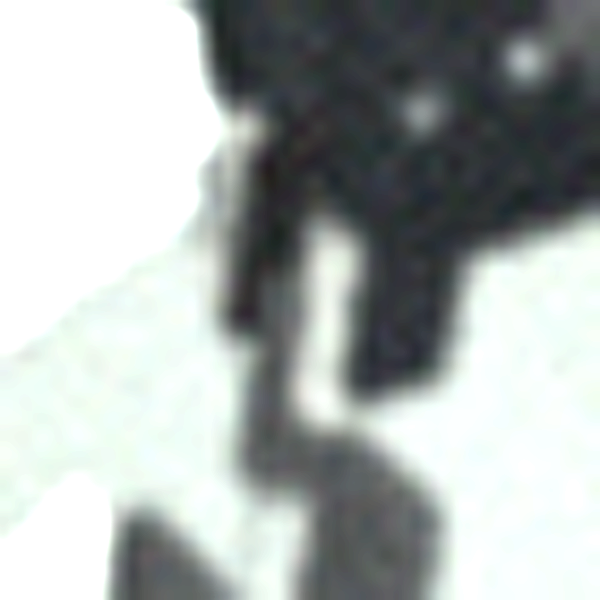

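Call:
play_rows(
  commands=[
    {"offset":[0,0,-3],"angular":[0,0,0],"claw":0.2},
    {"offset":[0,0,-3],"angular":[0,0,0],"claw":0.6},
    {"offset":[0,0,-3],"angular":[0,0,0],"claw":1},
    {"offset":[0,0,-3],"angular":[0,0,0],"claw":1},
    {"offset":[0,0,-3],"angular":[0,0,0],"claw":1},
    {"offset":[0,0,-3],"angular":[0,0,0],"claw":1},
  ],
  force=30,
)

```text
time: 5.85
eef_pos: [0.4626, 0.1095, 0.142]
orientation: [[0.0, -0.1, -0.995], [0.0, -0.995, 0.1], [-1.0, -0.0, -0.0]]
force: [0.3, -0.4, 3.0]
width: 0.0148
```

```bash
python3 -c "
from go import *
s=grab('scene','5')
z=lambda d,x0,y0,w,h:cv2.convertScaleAbs(cv2.resize(d['f'][y0:y0+h,x0:x0+w,::-1],(600,600),interpolation=cv2.INTER_CUBIC),alpha=2.5)
cv2.imwrite('pics/a8.png',z(s,365,165,35,35));rel([])"
```

```text
t 5.9 p [0.4626 0.1095 0.142 ] w 0.01461534684864832 F [ 0.658  -0.0472  3.3534] q [ 0.1686  0.3312  2.058  -0.      0.7522  1.8397]
```

View pics/a8.png

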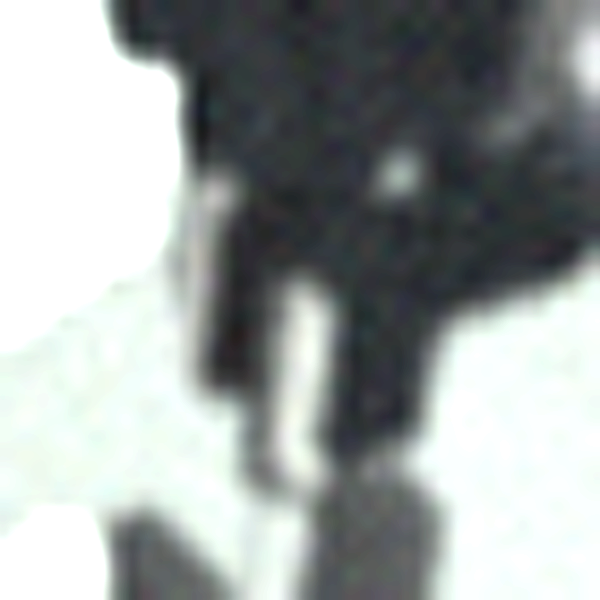

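Call:
play_rows(
  commands=[
    {"offset":[0,0,0],"angular":[0,0,0],"claw":1},
    {"offset":[-8,0,0],"angular":[0,0,0],"claw":1},
    {"offset":[-20,0,0],"angular":[0,0,0],"claw":1},
    {"offset":[-35,0,0],"angular":[0,0,0],"claw":1},
    {"offset":[-55,0,0],"angular":[0,0,0],"claw":1},
    {"offset":[-75,0,0],"angular":[0,0,0],"claw":1},
    {"offset":[-95,0,0],"angular":[0,0,0],"claw":1},
    {"offset":[-105,0,0],"angular":[0,0,0],"claw":1},
    {"offset":[-108,0,0],"angular":[0,0,0],"claw":1},
    {"offset":[-108,0,0],"angular":[0,0,0],"claw":1},
  ],
  force=40,
)

```text
time: 7.15
eef_pos: [0.4623, 0.1094, 0.2497]
orientation: [[-0.0, -0.1, -0.995], [-0.0, -0.995, 0.1], [-1.0, 0.0, 0.0]]
force: [-0.7, 0.5, -0.7]
width: 0.0142
```

```bash
python3 -c "
from go import *
s=grab('scene','6')
z=lambda d,x0,y0,w,h:cv2.convertScaleAbs(cv2.resize(d['f'][y0:y0+h,x0:x0+w,::-1],(600,600),interpolation=cv2.INTER_CUBIC),alpha=1.8)
cv2.imwrite('pics/a9.png',z(s,350,145,60,60));rel([])"
```

```text
t 7.2 p [0.4622 0.1094 0.2494] w 0.014201988769488645 F [-0.2313  0.7143 -0.7011] q [0.1686 0.19   1.9335 0.     1.0189 1.8396]
```

View pics/a9.png

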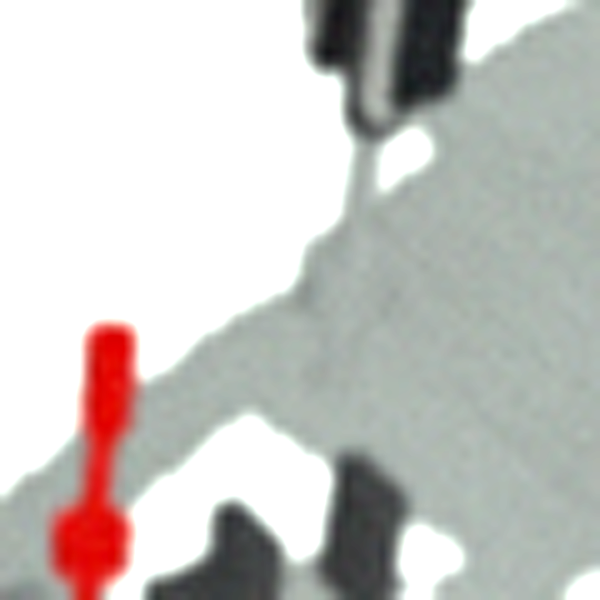

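```bash
python3 -c "
from go import *
s=load('scene0');t=load('top0')
S=lambda u,v:(298+(u-400)*.1-.5,155+v*.1-.5)
P=lambda u,v:(375+u*35/400-.5,220+v*35/400-.5)
c=np.array([.4714,-.1738]);a=-.112;R=np.array([[np.cos(a),-np.sin(a)],[np.sin(a),np.cos(a)]])
for p in[(483,95),(541,166),(667,130),(540,105),(553,128),(625,82),(620,100)]: q=cast(s,S(*p),.06)[:2];print('s',p,q,R.T@(q-c)*1000)
for p in[(160,105),(152,280),(225,155),(275,160),(272,285),(250,285),(350,110),(335,290)]: q=cast(t,P(*p),.06)[:2];print('t',p,q,R.T@(q-c)*1000)
q=cast(load('scene6'),(350+37.3-.5,145+13-.5),.2594);print('pin',q)
d=load('scene6');print((proj(d,(.4622,.1094,.2594))-[350,145]+.5)*10)
psi=-np.pi/2-.112
g=lambda x:c+R@[x,0]
print(g(-.003))
"
cat >> h.py <<'E'
E
python3 -c "
import cv2,numpy as np
t=cv2.imread('pics/top0.png')[222:252,377:412];print(t[6:22:2,4:32].max(2))"
```

```text
s (483, 95) [ 0.4906 -0.194 ] [ 21.2951 -17.9785]
s (541, 166) [ 0.4952 -0.1543] [21.4426 22.0296]
s (667, 130) [ 0.4534 -0.1475] [-20.8662  24.0861]
s (540, 105) [ 0.4787 -0.1799] [ 7.9422 -5.2284]
s (553, 128) [ 0.4818 -0.168 ] [9.6598 6.9685]
s (625, 82) [ 0.4503 -0.1749] [-20.8343  -3.4401]
s (620, 100) [ 0.4568 -0.1681] [-15.1543   3.9982]
t (160, 105) [ 0.4971 -0.1525] [23.1676 24.0111]
t (152, 280) [ 0.4535 -0.149 ] [-20.5079  22.6121]
t (225, 155) [ 0.4842 -0.1685] [12.1614  6.7278]
t (275, 160) [ 0.4827 -0.181 ] [12.029  -5.9338]
t (272, 285) [ 0.4516 -0.1792] [-19.1145  -7.5507]
t (250, 285) [ 0.4517 -0.1736] [-19.5965  -2.032 ]
t (350, 110) [ 0.4947 -0.2005] [ 26.1753 -23.888 ]
t (335, 290) [ 0.4499 -0.195 ] [-18.9771 -23.4658]
pin [0.4617 0.1134 0.2594]
[359.7996 121.9994]
[ 0.4684 -0.1735]
[[124 133 143 112 128 161 165 165 164 164 164 164 163 163 162 162 162 162
  161 161 134  84  80 138 144 127 126 127]
 [125 141 162 162 154 119  68  58 102 132 132 131 129 129 133 138 139 141
  142 142 133 120 116 141 140 129 129 129]
 [136 154 162 162 153 115  56  69 109 133 133 133 132 132 132 132 133 132
  131 132 131 132 131 141 135 126 127 127]
 [134 153 164 165 147  96  58  66 108 133 133 133 133 127 124 112  90  95
  120 132 132 132 131 132 128 125 126 126]
 [138 163 163 163 143  85  58  78 116 134 133 133 134 133 132 111  69  69
  113 132 132 132 133 137 133 126 126 126]
 [134 161 162 162 139  76  58  92 125 134 133 133 132 133 133 105  59  82
  119 133 132 132 137 138 131 127 128 128]
 [140 163 163 163 136  66  59  93 125 135 135 134 134 133 132 105  59  92
  124 133 133 133 137 138 130 126 126 126]
 [147 164 164 164 136  58  58 101 132 134 135 135 135 134 125  91  58  97
  126 134 134 133 142 135 126 126 126 126]]
```

```bash
python3 -c "
from go import *
psi=-np.pi/2-.112
rel([((.4695,-.1735,.25),psi),((.4695,-.1735,.16),psi)])"
```

```text
t 7.2 p [0.4622 0.1094 0.2494] w 0.014201988769488645 F [-0.2313  0.7143 -0.7011] q [0.1686 0.19   1.9335 0.     1.0189 1.8396]
off [ -0.5 280.8 -35.6] ang [ 0.0118  0.0007 -0.0002]
off [ 89.5 280.8 -35.7] ang [ 0.0118  0.0007 -0.0002]
```

Call:
play_rows(
  commands=[
    {"offset":[0,10,-1],"angular":[0,0,0],"claw":1},
    {"offset":[0,35,-4],"angular":[0,0,0],"claw":1},
    {"offset":[0,70,-9],"angular":[0.012,0,0],"claw":1},
    {"offset":[0,105,-13],"angular":[0.012,0,0],"claw":1},
    {"offset":[0,140,-18],"angular":[0.012,0,0],"claw":1},
    {"offset":[0,175,-22],"angular":[0.012,0,0],"claw":1},
    {"offset":[0,210,-27],"angular":[0.012,0,0],"claw":1},
    {"offset":[0,245,-31],"angular":[0.012,0,0],"claw":1},
    {"offset":[10,270,-35],"angular":[0.012,0,0],"claw":1},
    {"offset":[35,281,-36],"angular":[0.012,0,0],"claw":1},
    {"offset":[60,281,-36],"angular":[0.012,0,0],"claw":1},
    {"offset":[70,281,-36],"angular":[0.012,0,0],"claw":1},
    {"offset":[70,281,-36],"angular":[0.012,0,0],"claw":1},
  ],
)

```text
time: 8.82
eef_pos: [0.4697, -0.1737, 0.1795]
orientation: [[-0.001, -0.112, -0.994], [0.001, -0.994, 0.112], [-1.0, -0.0, 0.001]]
force: [-0.1, 0.1, -0.9]
width: 0.0144
```

```bash
python3 -c "
from go import *
s=grab('scene','7');t=grab('top','7')
z=lambda d,x0,y0,w,h:cv2.convertScaleAbs(cv2.resize(d['f'][y0:y0+h,x0:x0+w,::-1],(400,600),interpolation=cv2.INTER_CUBIC),alpha=1.5)
cv2.imwrite('pics/b1.png',np.hstack([z(s,295,120,50,75),z(t,360,190,60,90)]));rel([])"
```

```text
t 8.93 p [ 0.4706 -0.1738  0.1806] w 0.014335031436106082 F [-0.4428  0.025  -0.4804] q [-0.4143  0.31    1.9638  0.      0.8671  1.2684]
```

View pics/b1.png

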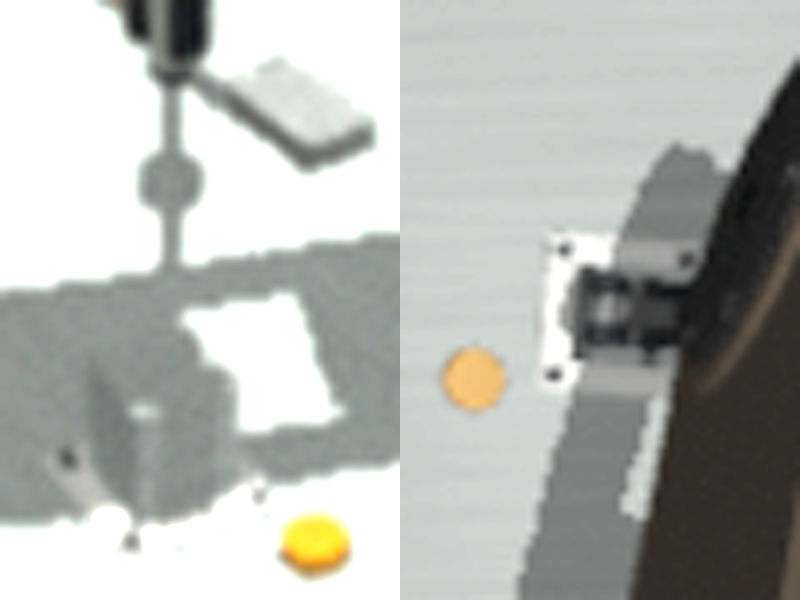

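```bash
python3 -c "
from go import *
s=load('scene7')
for (u,v),z in (((170,182),.1446),((173,68),.1906),((171,272),.1086)):
  print(cast(s,(295+u/8-.5,120+v/8-.5),z))
c=np.array([.4714,-.1738]);a=-.112;R=np.array([[np.cos(a),-np.sin(a)],[np.sin(a),np.cos(a)]])
c0=cv2.convertScaleAbs(cv2.resize(s['f'][150:195,295:340,::-1],(720,720),interpolation=cv2.INTER_CUBIC),alpha=3.2,beta=-120)
cv2.imwrite('pics/b2.png',c0[:600])
"
```

```text
[ 0.4682 -0.1713  0.1446]
[ 0.4649 -0.174   0.1906]
[ 0.4714 -0.1661  0.1086]
```

View pics/b2.png

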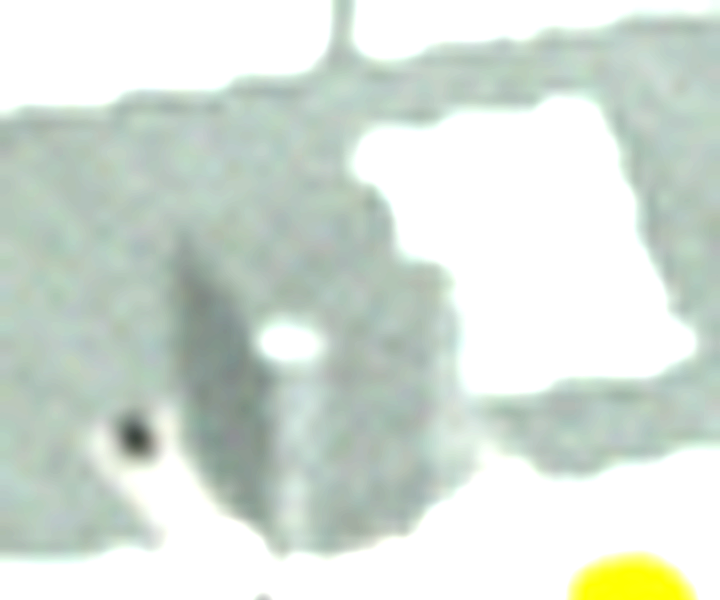

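Call:
play_rows(
  commands=[
    {"offset":[15,0.5,0],"angular":[0,0,0],"claw":1},
    {"offset":[30,0.5,0],"angular":[0,0,0],"claw":1},
    {"offset":[42,0.5,0],"angular":[0,0,0],"claw":1},
    {"offset":[48,0.5,0],"angular":[0,0,0],"claw":1},
    {"offset":[53,0.5,0],"angular":[0,0,0],"claw":1},
    {"offset":[58,0.5,0],"angular":[0,0,0],"claw":1},
    {"offset":[58,0.5,0],"angular":[0,0,0],"claw":1},
  ],
)

```text
time: 9.8
eef_pos: [0.4701, -0.1742, 0.1217]
orientation: [[-0.0, -0.112, -0.994], [0.0, -0.994, 0.112], [-1.0, -0.0, 0.0]]
force: [-0.6, 0.0, -0.5]
width: 0.0143
```

```bash
python3 -c "
from go import *
s=grab('scene','8')
z=lambda d,x0,y0,w,h:cv2.convertScaleAbs(cv2.resize(d['f'][y0:y0+h,x0:x0+w,::-1],(600,600),interpolation=cv2.INTER_CUBIC),alpha=2.5,beta=-60)
cv2.imwrite('pics/b3.png',z(s,295,145,50,50));rel([])"
```

```text
t 9.85 p [ 0.4702 -0.1742  0.1219] w 0.01389721864518707 F [-0.0809 -1.08   -0.0046] q [-0.4154  0.3936  2.0203 -0.      0.7276  1.2676]
```

View pics/b3.png

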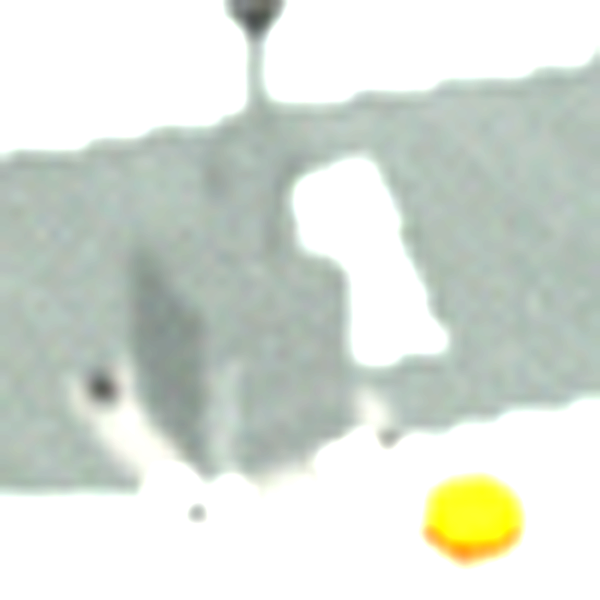

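Call:
play_rows(
  commands=[
    {"offset":[5,0,0],"angular":[0,0,0],"claw":1},
    {"offset":[10,0,0],"angular":[0,0,0],"claw":1},
    {"offset":[14,0,0],"angular":[0,0,0],"claw":1},
    {"offset":[17,0,0],"angular":[0,0,0],"claw":1},
    {"offset":[18,0,0],"angular":[0,0,0],"claw":1},
    {"offset":[18,0,0],"angular":[0,0,0],"claw":1},
  ],
)

```text
time: 10.6
eef_pos: [0.4702, -0.1742, 0.1039]
orientation: [[-0.0, -0.112, -0.994], [0.0, -0.994, 0.112], [-1.0, -0.0, 0.0]]
force: [-0.3, 0.4, 0.2]
width: 0.0143
```

```bash
python3 -c "
from go import *
rel([])"
```

```text
t 10.6 p [ 0.4702 -0.1742  0.1039] w 0.01433958959323014 F [-0.3356  0.4461  0.2408] q [-0.4153  0.4219  2.0351  0.      0.6846  1.2676]
```

Call:
play_rows(
  commands=[
    {"offset":[1,0,0],"angular":[0,0,0],"claw":1},
    {"offset":[2,0,0],"angular":[0,0,0],"claw":1},
    {"offset":[2.5,0,0],"angular":[0,0,0],"claw":1},
    {"offset":[2.5,0,0],"angular":[0,0,0],"claw":1},
  ],
)

```text
time: 11.1
eef_pos: [0.4707, -0.1745, 0.1019]
orientation: [[0.001, -0.112, -0.994], [-0.0, -0.994, 0.112], [-1.0, 0.0, -0.001]]
force: [-0.7, 0.6, 8.3]
width: 0.0145
```

```bash
python3 -c "
from go import *
s=grab('scene','9')
z=lambda d,x0,y0,w,h:cv2.convertScaleAbs(cv2.resize(d['f'][y0:y0+h,x0:x0+w,::-1],(600,600),interpolation=cv2.INTER_CUBIC),alpha=3,beta=-160)
cv2.imwrite('pics/b4.png',z(s,300,150,40,40));rel([])"
```

```text
t 11.15 p [ 0.4706 -0.1744  0.1019] w 0.014762852166896042 F [-0.4072 -0.5065  8.3312] q [-0.4153  0.4251  2.0365 -0.      0.6788  1.2676]
```

View pics/b4.png

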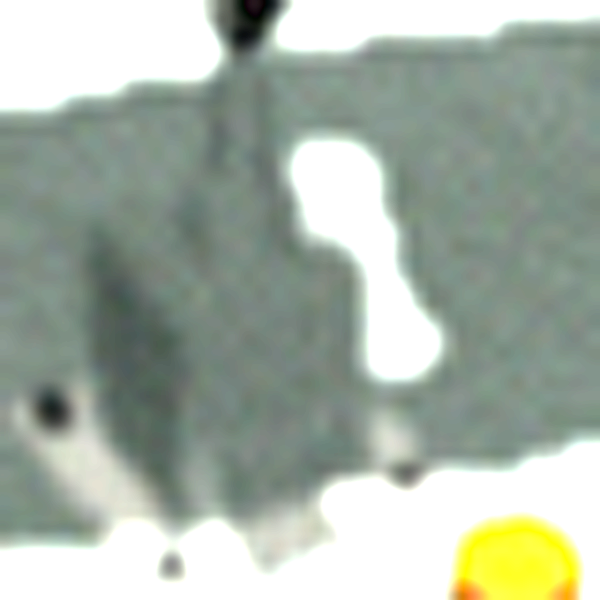

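Call:
play_rows(
  commands=[
    {"offset":[-1,0,0],"angular":[0,0,0],"claw":1},
    {"offset":[-1,0,0],"angular":[0,0,0],"claw":0.5},
    {"offset":[-1,0,0],"angular":[0,0,0],"claw":0.2},
    {"offset":[-1,0,0],"angular":[0,0,0],"claw":0},
    {"offset":[-1,0,0],"angular":[0,0,0],"claw":0},
    {"offset":[-10,0,0],"angular":[0,0,0],"claw":0},
    {"offset":[-30,0,0],"angular":[0,0,0],"claw":0},
    {"offset":[-60,0,0],"angular":[0,0,0],"claw":0},
    {"offset":[-100,0,0],"angular":[0,0,0],"claw":-1},
    {"offset":[-140,0,0],"angular":[0,0,0],"claw":-1},
    {"offset":[-150,0,0],"angular":[0,0,0],"claw":-1},
  ],
)

```text
time: 12.52
eef_pos: [0.4713, -0.1747, 0.2544]
orientation: [[0.004, -0.112, -0.994], [-0.002, -0.994, 0.112], [-1.0, 0.001, -0.004]]
force: [0.1, -0.6, -0.0]
width: 0.0849
```

```bash
python3 -c "
from go import *
s=grab('scene','10');t=grab('top','10')
z=lambda d,x0,y0,w,h:cv2.convertScaleAbs(cv2.resize(d['f'][y0:y0+h,x0:x0+w,::-1],(400,600),interpolation=cv2.INTER_CUBIC),alpha=1.7)
cv2.imwrite('pics/b5.png',np.hstack([z(s,295,130,50,75),z(t,370,205,40,60)]))
psi=-.1
rel([((.460,.11,.25),psi)])"
```

```text
t 12.62 p [ 0.4706 -0.1744  0.2526] w 0.08531094572289806 F [-0.8566 -0.2489  0.2554] q [-0.4153  0.2251  1.8778  0.      1.0365  1.2677]
off [   2.4 -281.4   42.4] ang [-1.583  -0.0012 -0.0023]
```

View pics/b5.png

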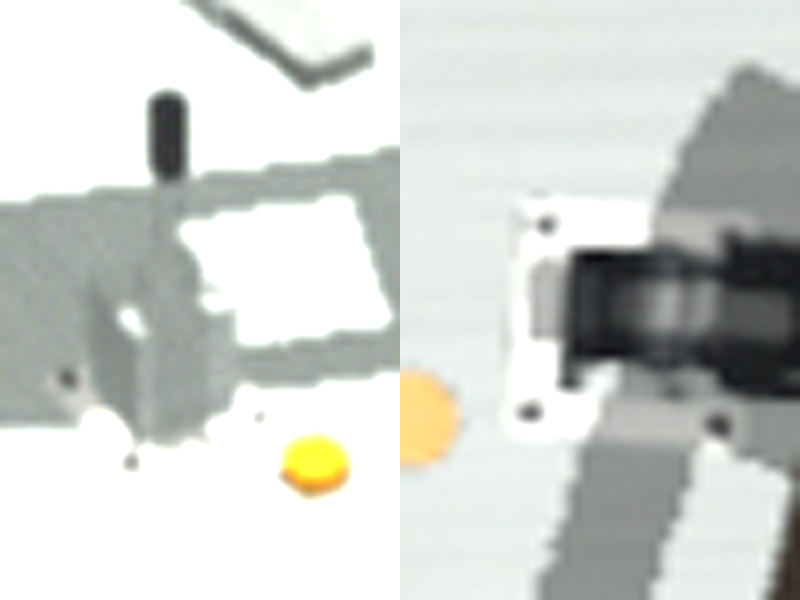

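```bash
python3 -c "
from go import *
s=load('scene0');t=load('top0')
a=-.1;R=np.array([[np.cos(a),-np.sin(a)],[np.sin(a),np.cos(a)]]);o=np.array([.5125,.1055])
for z in(.1,.104,.11): print([R.T@(cast(s,p,z)[:2]-o)*1000 for p in((364.5,203.5),(367,205.5),(370,201))])
c=cv2.convertScaleAbs(cv2.resize(s['f'][190:220,345:395,::-1],(800,480),interpolation=cv2.INTER_CUBIC),alpha=2.,beta=-60);cv2.imwrite('pics/c1.png',c)
d=load('top7');c=cv2.convertScaleAbs(cv2.resize(d['f'][190:260,285:325,::-1],(340,595),interpolation=cv2.INTER_CUBIC),alpha=1.6,beta=-20);cv2.imwrite('pics/c2.png',c)
"
```

```text
[array([-26.4552, -28.6944]), array([-27.9686, -19.2294]), array([-44.5021, -29.9179])]
[array([-23.7972, -25.2494]), array([-25.3018, -15.8394]), array([-41.739 , -26.4657])]
[array([-19.8102, -20.0818]), array([-21.3015, -10.7545]), array([-37.5944, -21.2874])]
```

View pics/c1.png

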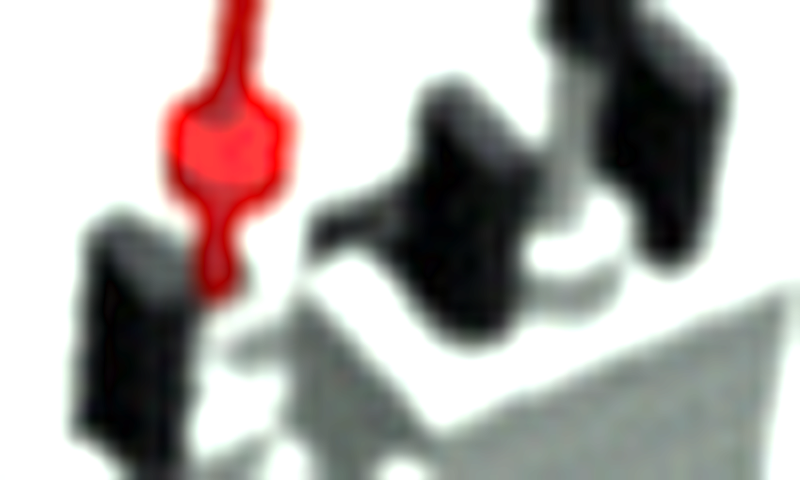

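View pics/c2.png

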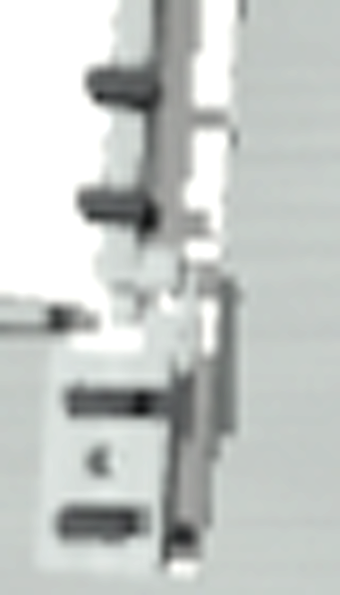

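```bash
python3 -c "
from go import *
t=load('top7');print(cast(t,(97/8.5+284.5,462/8.5+189.5),.1))
t2=load('top10')
f=lambda u,v:(u/8.5+284.5,v/8.5+189.5)
print('gfix',cast(t,f(118,85),.142),'gsl',cast(t,f(110,204),.142),'psl',cast(t,f(98,402),.142),'pfix',cast(t,f(93,522),.142))
rel([((.46,.1095,.25),-.095)])
"
```

```text
[0.4603 0.1101 0.1   ]
gfix [0.5783 0.0991 0.142 ] gsl [0.5411 0.1021 0.142 ] psl [0.4795 0.1067 0.142 ] pfix [0.4425 0.1088 0.142 ]
t 12.62 p [ 0.4706 -0.1744  0.2526] w 0.08531094572289806 F [-0.8566 -0.2489  0.2554] q [-0.4153  0.2251  1.8778  0.      1.0365  1.2677]
off [   2.4 -280.9   42.4] ang [-1.588  -0.0012 -0.0023]
```

```bash
sed -i 's/"psl",-29/"psl",-35/;s/"pfix",-67/"pfix",-73/' pen.py; python3 pen.py; python3 -c "
from go import *
d=load('top7');c=cv2.convertScaleAbs(cv2.resize(d['f'][140:260,280:330,::-1],(250,600),interpolation=cv2.INTER_CUBIC),alpha=1.6,beta=-20);
s=load('scene10');e=cv2.convertScaleAbs(cv2.resize(s['f'][190:270,270:345,::-1],(540,600),interpolation=cv2.INTER_CUBIC),alpha=1.6,beta=-20);cv2.imwrite('pics/c3.png',np.hstack([c,e]))
"
```

```text
gfix [0.5786 0.099 ] [0.5791 0.0982] [0.5789 0.0987 0.1422] 0.0008959006767109125
gsl [0.5411 0.1022] [0.541 0.102] [0.5411 0.1022 0.1422] 9.57587694294322e-05
psl [0.4798 0.1068] [0.4824 0.1104] [0.4796 0.1072 0.1382] 0.0005370180806879494
pin [0.4613 0.1066] [0.4606 0.1101] [0.4602 0.1077 0.1823] 0.002945912837934879
pfix [0.4426 0.1095] [0.443 0.118] [0.4403 0.1118 0.1364] 0.0056687894417121925
yaw -0.10135458958090256 origin [0.5149 0.1049]
[[-0.0007  0.0003]
 [-0.0007 -0.    ]
 [ 0.0011  0.0002]
 [-0.0002 -0.002 ]
 [ 0.0005  0.0015]]
hinge [0.7138 0.0846] cast hinge cap z.11 [0.7124 0.0881 0.11  ]
```

View pics/c3.png

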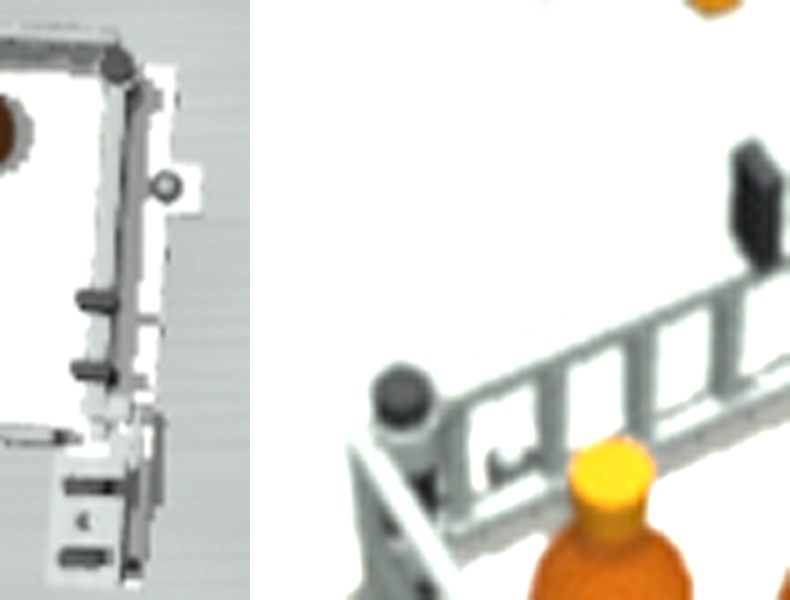

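```bash
python3 -c "
from go import *
rel([((.4552,.1102,.25),-.092)])
"
```

```text
t 12.62 p [ 0.4706 -0.1744  0.2526] w 0.08531094572289806 F [-0.8566 -0.2489  0.2554] q [-0.4153  0.2251  1.8778  0.      1.0365  1.2677]
off [   2.3 -281.1   47.2] ang [-1.591  -0.0012 -0.0023]
```

Call:
play_rows(
  commands=[
    {"offset":[0,-10,2],"angular":[-0.1,0,0],"claw":-1},
    {"offset":[0,-35,6],"angular":[-0.25,0,0],"claw":-1},
    {"offset":[0,-65,11],"angular":[-0.4,0,0],"claw":-1},
    {"offset":[0,-95,16],"angular":[-0.55,0,0],"claw":-1},
    {"offset":[0,-125,21],"angular":[-0.7,0,0],"claw":-1},
    {"offset":[0,-155,26],"angular":[-0.85,0,0],"claw":-1},
    {"offset":[0,-185,31],"angular":[-1.0,0,0],"claw":-1},
    {"offset":[0,-215,36],"angular":[-1.15,0,0],"claw":-1},
    {"offset":[0,-245,41],"angular":[-1.3,0,0],"claw":-1},
    {"offset":[0,-270,45],"angular":[-1.45,0,0],"claw":-1},
    {"offset":[0,-281,47],"angular":[-1.59,0,0],"claw":-1},
    {"offset":[0,-281,47],"angular":[-1.59,0,0],"claw":-1},
    {"offset":[0,-281,47],"angular":[-1.59,0,0],"claw":-1},
  ],
)

```text
time: 14.25
eef_pos: [0.4545, 0.1098, 0.2508]
orientation: [[-0.001, 0.995, -0.096], [-0.0, -0.096, -0.995], [-1.0, -0.001, 0.0]]
force: [-1.2, 0.4, 0.4]
width: 0.0855
```

```bash
python3 -c "
from go import *
s=grab('scene','11')
z=lambda d,x0,y0,w,h:cv2.convertScaleAbs(cv2.resize(d['f'][y0:y0+h,x0:x0+w,::-1],(600,600),interpolation=cv2.INTER_CUBIC),alpha=1.7)
cv2.imwrite('pics/c4.png',z(s,330,130,90,90))
rel([((.4552,.1102,.107),-.092)])
"
```

```text
t 14.3 p [0.4547 0.1097 0.2509] w 0.08561041384929939 F [ 0.2841 -0.5031 -0.8047] q [ 0.172   0.1776  1.9455 -0.0001  1.0194  0.2683]
off [143.9   0.6  -0.6] ang [-0.0042  0.0003  0.0008]
```

View pics/c4.png

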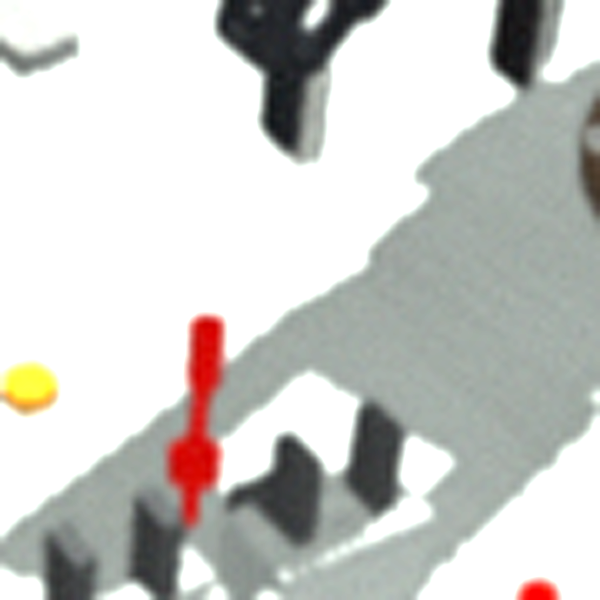

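```bash
python3 -c "
from go import *
s=load('scene11');P=lambda p:(proj(s,p)-[330,130]+.5)*6.667
for z in (.2509,.264,.274,.284):print(z,P((.4547,.1097,z)))
print('lugs mid top',P((.4612,.1099,.142)), 'grip', P((.4552,.1102,.142)))
"
```

```text
0.2509 [387.1506 194.4664]
0.264 [391.781  163.7446]
0.274 [395.3765 139.878 ]
0.284 [399.0259 115.6433]
lugs mid top [339.0914 434.8245] grip [351.7188 429.3477]
```

Call:
play_rows(
  commands=[
    {"offset":[25,0.6,-0.6],"angular":[0.004,0,0],"claw":-1},
    {"offset":[60,0.6,-0.6],"angular":[0.004,0,0],"claw":-1},
    {"offset":[95,0.6,-0.6],"angular":[0.004,0,0],"claw":-0.8},
    {"offset":[120,0.6,-0.6],"angular":[0.004,0,0],"claw":-0.7},
    {"offset":[135,0.6,-0.6],"angular":[0.004,0,0],"claw":-0.7},
    {"offset":[144,0.6,-0.6],"angular":[0.004,0,0],"claw":-0.7},
    {"offset":[144,0.6,-0.6],"angular":[0.004,0,0],"claw":-0.7},
    {"offset":[144,0.6,-0.6],"angular":[0.004,0,0],"claw":-0.7},
  ],
)

```text
time: 15.3
eef_pos: [0.456, 0.1107, 0.1079]
orientation: [[0.001, 0.995, -0.097], [0.0, -0.097, -0.995], [-1.0, 0.001, -0.0]]
force: [-0.7, -0.4, 0.4]
width: 0.0728
```

```bash
python3 -c "
from go import *
s=grab('scene','12')
z=lambda d,x0,y0,w,h:cv2.convertScaleAbs(cv2.resize(d['f'][y0:y0+h,x0:x0+w,::-1],(600,600),interpolation=cv2.INTER_CUBIC),alpha=1.9)
cv2.imwrite('pics/c5.png',z(s,340,160,60,60))
rel([((.4552,.1102,.106),-.092)])
"
```

```text
t 15.35 p [0.456  0.1108 0.108 ] w 0.07230401654686579 F [-0.8277  0.2612  0.3685] q [0.1738 0.3786 2.1022 0.     0.6598 0.2712]
off [ 2.  -0.8  0.7] ang [-0.0054 -0.0003 -0.001 ]
```

View pics/c5.png

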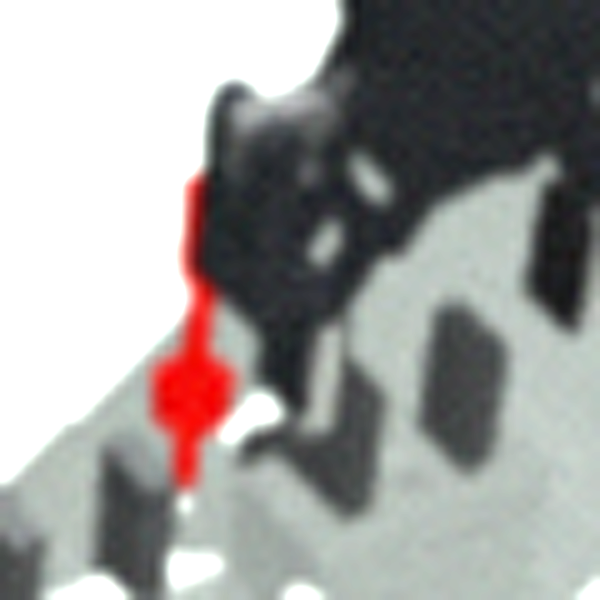

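Call:
play_rows(
  commands=[
    {"offset":[4,-0.8,0.7],"angular":[0,0,0],"claw":-0.5},
    {"offset":[4,-0.8,0.7],"angular":[0,0,0],"claw":-0.3},
    {"offset":[4,-0.8,0.7],"angular":[0,0,0],"claw":-0.1},
    {"offset":[4,-0.8,0.7],"angular":[0,0,0],"claw":0.1},
    {"offset":[4,-0.8,0.7],"angular":[0,0,0],"claw":0.3},
    {"offset":[4,-0.8,0.7],"angular":[0,0,0],"claw":0.3},
    {"offset":[4,-0.8,0.7],"angular":[0,0,0],"claw":0.3},
  ],
  force=30,
)

```text
time: 16.23
eef_pos: [0.4547, 0.1103, 0.1037]
orientation: [[0.0, 0.995, -0.097], [0.0, -0.097, -0.995], [-1.0, 0.0, -0.0]]
force: [-0.9, 0.8, 9.2]
width: 0.0347
```

```bash
python3 -c "
from go import *
s=grab('scene','13')
z=lambda d,x0,y0,w,h:cv2.convertScaleAbs(cv2.resize(d['f'][y0:y0+h,x0:x0+w,::-1],(600,600),interpolation=cv2.INTER_CUBIC),alpha=1.9)
cv2.imwrite('pics/c6.png',z(s,340,160,60,60))
rel([])
"
```

```text
t 16.27 p [0.4547 0.1103 0.1037] w 0.03470221845790707 F [0.2937 0.2386 9.396 ] q [0.1731 0.3847 2.1081 0.0001 0.6487 0.2698]
```

View pics/c6.png

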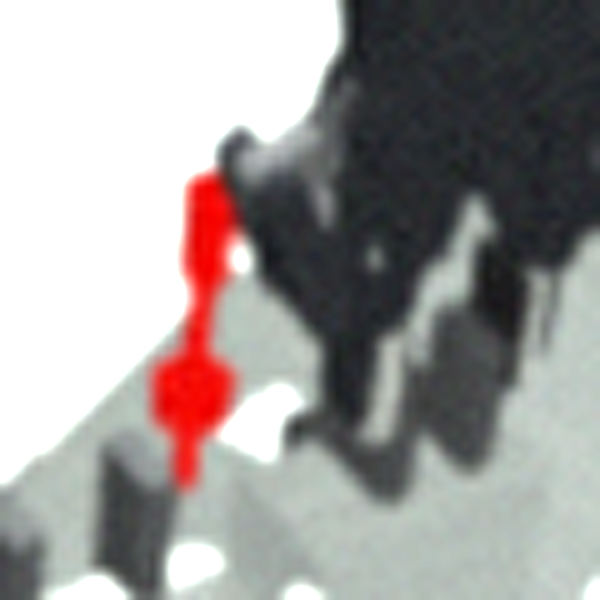

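Call:
play_rows(
  commands=[
    {"offset":[0,0,0],"angular":[0,0,0],"claw":-0.3},
    {"offset":[0,0,0],"angular":[0,0,0],"claw":-0.8},
    {"offset":[0,0,0],"angular":[0,0,0],"claw":-0.8},
    {"offset":[0,0,0],"angular":[0,0,0],"claw":-0.8},
    {"offset":[-20,0,0],"angular":[0,0,0],"claw":-0.8},
    {"offset":[-50,0,0],"angular":[0,0,0],"claw":-0.8},
    {"offset":[-85,10,0],"angular":[0,0,0],"claw":-0.8},
    {"offset":[-105,40,0],"angular":[0,0,0],"claw":-0.8},
    {"offset":[-110,75,0],"angular":[0,0,0],"claw":-0.8},
    {"offset":[-110,105,0],"angular":[0,0,0],"claw":-0.8},
    {"offset":[-110,112,0],"angular":[0,0,0],"claw":-0.8},
    {"offset":[-110,112,0],"angular":[0,0,0],"claw":-0.8},
    {"offset":[-110,112,0],"angular":[0,0,0],"claw":-0.8},
  ],
)

```text
time: 17.9
eef_pos: [0.565, 0.0994, 0.2132]
orientation: [[-0.001, 0.995, -0.097], [-0.0, -0.097, -0.995], [-1.0, -0.001, 0.0]]
force: [0.2, -0.4, -0.5]
width: 0.0766
```

```bash
python3 -c "
from go import *
s=grab('scene','14');t=grab('top','14')
z=lambda d,x0,y0,w,h:cv2.convertScaleAbs(cv2.resize(d['f'][y0:y0+h,x0:x0+w,::-1],(400,600),interpolation=cv2.INTER_CUBIC),alpha=1.7)
cv2.imwrite('pics/d1.png',np.hstack([z(s,325,140,80,120),z(t,270,170,60,90)]))
rel([])
"
```

```text
t 18.0 p [0.5653 0.0995 0.2135] w 0.07696563311790729 F [-0.059  -0.7092  0.4247] q [0.1213 0.3707 1.7698 0.     1.0014 0.2181]
```

View pics/d1.png

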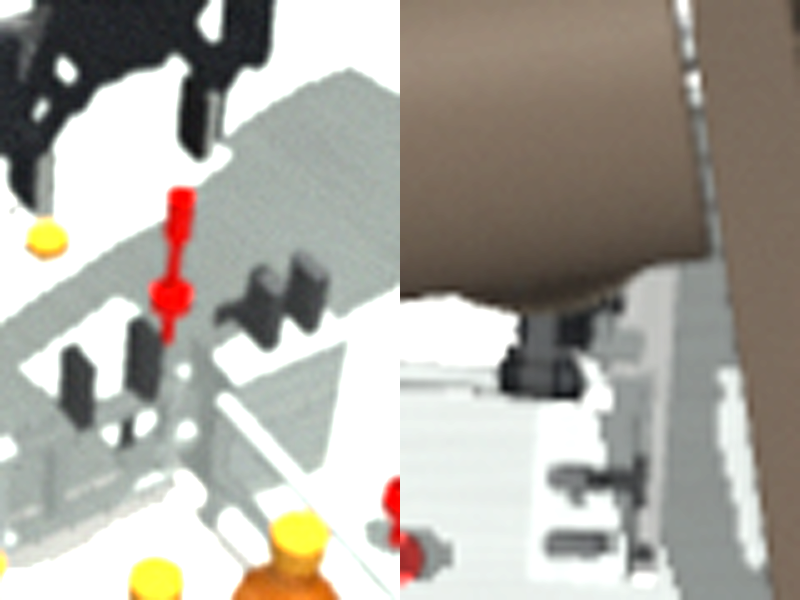

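Call:
play_rows(
  commands=[
    {"offset":[30,1,0],"angular":[0,0,0],"claw":-0.8},
    {"offset":[60,1,0],"angular":[0,0,0],"claw":-0.8},
    {"offset":[85,1,0],"angular":[0,0,0],"claw":-0.8},
    {"offset":[100,1,0],"angular":[0,0,0],"claw":-0.8},
    {"offset":[108,1,0],"angular":[0,0,0],"claw":-0.8},
    {"offset":[109,1,0],"angular":[0,0,0],"claw":-0.8},
    {"offset":[109,1,0],"angular":[0,0,0],"claw":-0.8},
  ],
)

```text
time: 18.88
eef_pos: [0.5676, 0.0993, 0.1051]
orientation: [[0.001, 0.995, -0.097], [0.0, -0.097, -0.995], [-1.0, 0.001, -0.0]]
force: [-1.1, -0.0, 0.1]
width: 0.0768
```

```bash
python3 -c "
from go import *
s=grab('scene','15')
z=lambda d,x0,y0,w,h:cv2.convertScaleAbs(cv2.resize(d['f'][y0:y0+h,x0:x0+w,::-1],(600,600),interpolation=cv2.INTER_CUBIC),alpha=1.9)
cv2.imwrite('pics/d2.png',z(s,315,165,60,60))
rel([])
"
```

```text
t 18.93 p [0.5676 0.0993 0.1051] w 0.0772944188248227 F [-0.2064 -0.1269  1.0046] q [0.1206 0.5046 1.8667 0.     0.7692 0.2176]
```

View pics/d2.png

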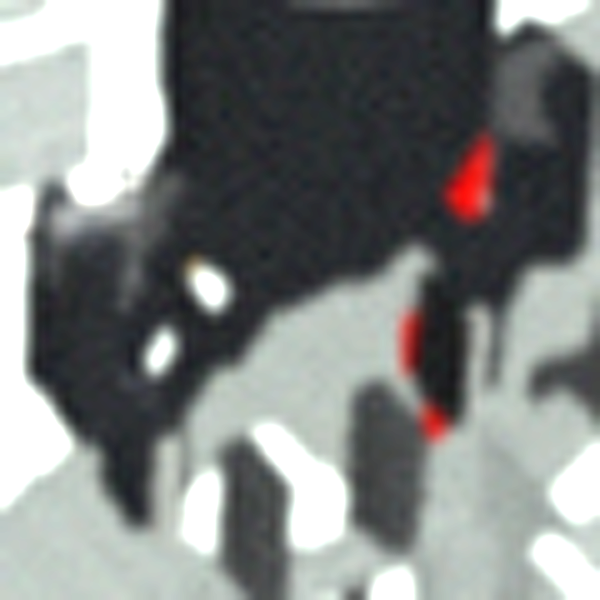

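Call:
play_rows(
  commands=[
    {"offset":[0.5,-1,0],"angular":[0,0,0],"claw":-0.5},
    {"offset":[0.5,-1,0],"angular":[0,0,0],"claw":-0.3},
    {"offset":[0.5,-1,0],"angular":[0,0,0],"claw":-0.1},
    {"offset":[0.5,-1,0],"angular":[0,0,0],"claw":0.1},
    {"offset":[0.5,-1,0],"angular":[0,0,0],"claw":0.3},
    {"offset":[0.5,-1,0],"angular":[0,0,0],"claw":0.5},
    {"offset":[0.5,-1,0],"angular":[0,0,0],"claw":0.5},
    {"offset":[0.5,-1,0],"angular":[0,0,0],"claw":0.5},
  ],
  force=40,
)

```text
time: 19.92
eef_pos: [0.5666, 0.0995, 0.1043]
orientation: [[0.001, 0.995, -0.097], [0.0, -0.097, -0.995], [-1.0, 0.001, -0.0]]
force: [-1.6, 0.2, 6.9]
width: 0.0346
```

```bash
python3 -c "
from go import *
s=grab('scene','16')
z=lambda d,x0,y0,w,h:cv2.convertScaleAbs(cv2.resize(d['f'][y0:y0+h,x0:x0+w,::-1],(600,600),interpolation=cv2.INTER_CUBIC),alpha=1.9)
cv2.imwrite('pics/d3.png',z(s,315,165,60,60))
rel([])
"
```

```text
t 19.98 p [0.5666 0.0995 0.1043] w 0.034483400250980595 F [-1.827   0.111   7.3758] q [0.121  0.5046 1.8693 0.     0.7668 0.2179]
```

View pics/d3.png

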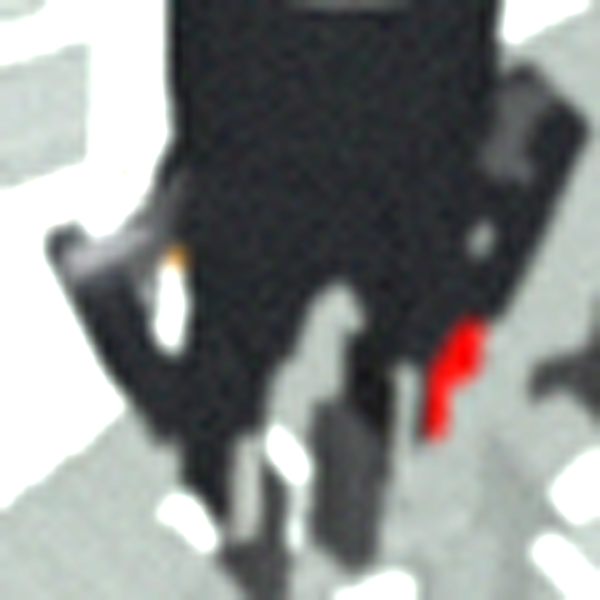

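Call:
play_rows(
  commands=[
    {"offset":[0,0.1,4],"angular":[-0.027,0,0],"claw":0.5},
    {"offset":[0,0.4,11.1],"angular":[-0.075,0,0],"claw":0.5},
    {"offset":[0,1.2,18.4],"angular":[-0.125,0,0],"claw":0.5},
    {"offset":[0,2.3,25.8],"angular":[-0.175,0,0],"claw":0.5},
    {"offset":[0,3,29.4],"angular":[-0.2,0,0],"claw":0.5},
    {"offset":[0,3,29.4],"angular":[-0.2,0,0],"claw":0.5},
  ],
  force=50,
)

```text
time: 20.72
eef_pos: [0.567, 0.0697, 0.1044]
orientation: [[0.001, 0.995, 0.103], [0.0, 0.103, -0.995], [-1.0, 0.001, -0.0]]
force: [-0.6, 2.7, 8.2]
width: 0.0345
```

```bash
python3 -c "
from go import *
s=grab('scene','17')
z=lambda d,x0,y0,w,h:cv2.convertScaleAbs(cv2.resize(d['f'][y0:y0+h,x0:x0+w,::-1],(600,600),interpolation=cv2.INTER_CUBIC),alpha=1.7)
cv2.imwrite('pics/d4.png',z(s,275,145,120,120))
rel([])
"
```

```text
t 20.77 p [0.567  0.0698 0.1044] w 0.03414865135846062 F [-0.9598  2.5874  7.194 ] q [ 0.0694  0.4997  1.8789  0.0002  0.7617 -0.0338]
```

View pics/d4.png

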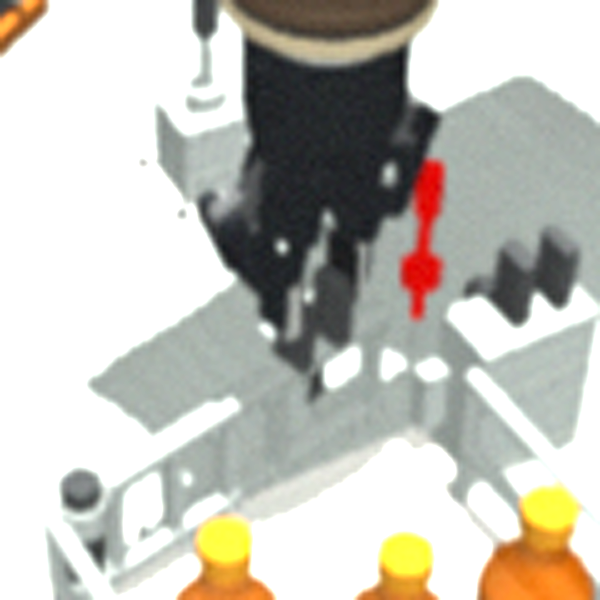

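Call:
play_rows(
  commands=[
    {"offset":[0,0.2,7.4],"angular":[-0.05,0,0],"claw":0.5},
    {"offset":[0,0.7,14.8],"angular":[-0.1,0,0],"claw":0.5},
    {"offset":[0,1.7,22.1],"angular":[-0.15,0,0],"claw":0.5},
    {"offset":[0,3,29.4],"angular":[-0.2,0,0],"claw":0.5},
    {"offset":[0,4.6,36.6],"angular":[-0.25,0,0],"claw":0.5},
    {"offset":[0,6.6,43.7],"angular":[-0.3,0,0],"claw":0.5},
    {"offset":[0,9,50.7],"angular":[-0.35,0,0],"claw":0.5},
    {"offset":[0,11.7,57.6],"angular":[-0.4,0,0],"claw":0.5},
    {"offset":[0,14.7,64.4],"angular":[-0.45,0,0],"claw":0.5},
    {"offset":[0,18.1,71],"angular":[-0.5,0,0],"claw":0.5},
    {"offset":[0,21.8,77.4],"angular":[-0.55,0,0],"claw":0.5},
    {"offset":[0,21.8,77.4],"angular":[-0.55,0,0],"claw":0.5},
  ],
  force=50,
)

```text
time: 22.28
eef_pos: [0.5975, -0.0049, 0.1044]
orientation: [[0.003, 0.794, 0.608], [0.0, 0.608, -0.794], [-1.0, 0.002, 0.001]]
force: [2.0, 6.5, 4.3]
width: 0.0344
```

```bash
python3 -c "
from go import *
s=grab('scene','18')
z=lambda d,x0,y0,w,h:cv2.convertScaleAbs(cv2.resize(d['f'][y0:y0+h,x0:x0+w,::-1],(600,600),interpolation=cv2.INTER_CUBIC),alpha=1.7)
cv2.imwrite('pics/d5.png',z(s,260,130,120,120))
rel([])
"
```

```text
t 22.32 p [ 0.5975 -0.0047  0.1044] w 0.034727133604330156 F [3.226  5.5556 4.3179] q [-0.059   0.5294  1.8189  0.0007  0.7907 -0.7126]
```

View pics/d5.png

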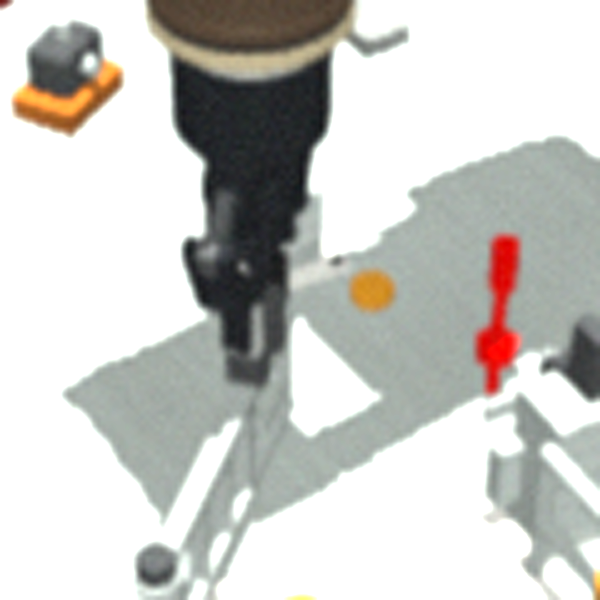

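Call:
play_rows(
  commands=[
    {"offset":[0,0.2,7.4],"angular":[-0.05,0,0],"claw":0.5},
    {"offset":[0,0.7,14.8],"angular":[-0.1,0,0],"claw":0.5},
    {"offset":[0,1.7,22.1],"angular":[-0.15,0,0],"claw":0.5},
    {"offset":[0,3,29.4],"angular":[-0.2,0,0],"claw":0.5},
    {"offset":[0,4.6,36.6],"angular":[-0.25,0,0],"claw":0.5},
    {"offset":[0,6.6,43.7],"angular":[-0.3,0,0],"claw":0.5},
    {"offset":[0,9,50.7],"angular":[-0.35,0,0],"claw":0.5},
    {"offset":[0,11.7,57.6],"angular":[-0.4,0,0],"claw":0.5},
    {"offset":[0,14.7,64.4],"angular":[-0.45,0,0],"claw":0.5},
    {"offset":[0,14.7,64.4],"angular":[-0.45,0,0],"claw":0.5},
  ],
  force=50,
)

```text
time: 23.58
eef_pos: [0.6485, -0.0463, 0.1044]
orientation: [[0.003, 0.45, 0.893], [0.001, 0.893, -0.45], [-1.0, 0.002, 0.002]]
force: [2.3, 11.3, 4.7]
width: 0.0349
```

```bash
python3 -c "
from go import *
s=grab('scene','19');t=grab('top','19')
z=lambda d,x0,y0,w,h:cv2.convertScaleAbs(cv2.resize(d['f'][y0:y0+h,x0:x0+w,::-1],(400,400),interpolation=cv2.INTER_CUBIC),alpha=1.7)
cv2.imwrite('pics/d6.png',np.hstack([z(s,240,130,120,120),z(t,280,130,100,100)]))
rel([])
p=np.array([.714,.0859])-__import__('plant').manip.read_state()['eef_pos'][:2];print(np.linalg.norm(p),np.arctan2(p[1],p[0])+.092)
"
```

```text
t 23.68 p [ 0.6482 -0.0461  0.1044] w 0.034355631173529015 F [ 4.4362 11.5311  3.2856] q [-0.1185  0.5915  1.6922  0.0017  0.8556 -1.2227]
0.14752217449343671 1.200594183356376
```

View pics/d6.png

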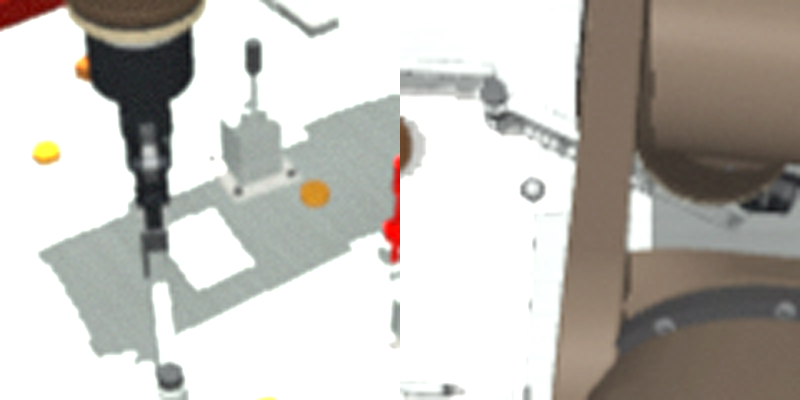

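Call:
play_rows(
  commands=[
    {"offset":[0,0.6,3],"angular":[-0.02,0,0],"claw":0.5},
    {"offset":[0,1,5.9],"angular":[-0.04,0,0],"claw":0.5},
    {"offset":[0,1.4,8.9],"angular":[-0.06,0,0],"claw":0.5},
    {"offset":[0,1.4,8.9],"angular":[-0.06,0,0],"claw":0.5},
    {"offset":[0,1.4,8.9],"angular":[-0.06,0,0],"claw":0.5},
    {"offset":[0,1.4,8.9],"angular":[-0.06,0,0],"claw":0.5},
  ],
  force=50,
)

```text
time: 24.42
eef_pos: [0.6562, -0.0497, 0.1044]
orientation: [[0.002, 0.396, 0.918], [0.0, 0.918, -0.396], [-1.0, 0.001, 0.002]]
force: [0.3, 3.1, 6.4]
width: 0.0347
```

```bash
python3 -c "
from go import *
s=grab('scene','20');t=grab('top','20')
z=lambda d,x0,y0,w,h:cv2.convertScaleAbs(cv2.resize(d['f'][y0:y0+h,x0:x0+w,::-1],(400,400),interpolation=cv2.INTER_CUBIC),alpha=1.7)
cv2.imwrite('pics/d7.png',np.hstack([z(s,295,125,60,60),z(t,280,130,100,100)]))
cv2.imwrite('pics/d8.png',s['f'][:,:,::-1])
rel([])
p=np.array([.714,.0859])-__import__('plant').manip.read_state()['eef_pos'][:2];print(np.linalg.norm(p),np.arctan2(p[1],p[0])+.092)
"
```

```text
t 24.52 p [ 0.6562 -0.0497  0.1044] w 0.03427136439118731 F [0.9534 4.2519 5.972 ] q [-0.1218  0.6018  1.6708  0.0003  0.8673 -1.2852]
0.14739619550231212 1.25989449335386
```

View pics/d7.png

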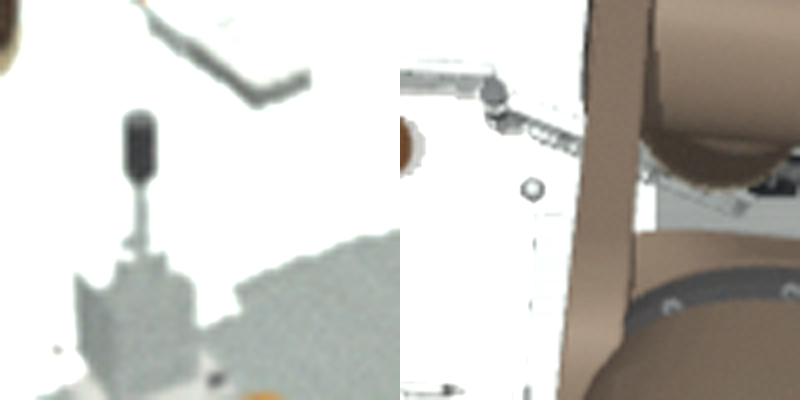

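View pics/d8.png

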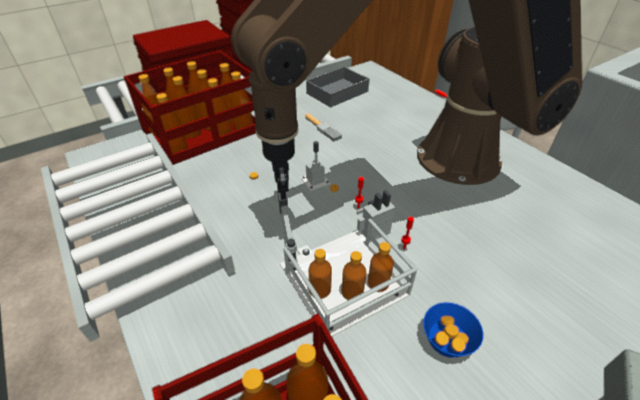

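```bash
python3 -c "
from go import *
s=load('scene20')
print(cast(s,(295+140/6.667-.5,125+120/6.667-.5),.144))
from plant import manip
print(manip.close_job()); rel([])
"
```

```text
[ 0.469  -0.1714  0.144 ]
the job is handed in; nothing more can be done
None
the job is handed in; nothing more can be done
```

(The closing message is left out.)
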